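# Put the spare ironmongery away with its fellows in the stay-held flap bin

### The arm

A 6-joint arm with a two-finger parallel gripper is mounted at the origin on the work surface. World frame = base frame: x ahead of the robot, y to its left, z up, the work surface at z = 0. Lengths are in m, angles in degrees, forces in N, time in s.
With the tool pointing down it reaches from about 0.4 to 0.825 m from the base axis. Payload 7 kg.
Tool frame: the origin (TCP) lies at the very end of the fingers, on their centre line; the grasp point (between the pads) lies 19 mm behind it; z points along the fingers, y is the line along which they close (so a half turn about z gives the same grasp; the last joint's range is limited). The gripper opens to 85 mm and grips with 20 to 120 N. Pads are 22 mm wide; open, the fingers measure 114 mm over their backs; the gripper's body (76 mm by 85 mm) begins 54 mm behind the grasp point. The pads swing forward as they close: fully open they stand 13 mm farther back than shut.
Start: joints at [-50.701, 20.546, 0.682, 0, -70.136, -16.507], TCP at [0.261, -0.622, 0.231] pointing down, gripper open.
Joint ranges: [-176.03, 176.03], [-82.01, 121.73], [-58.28, 71.71], [-173.87, 95.51], [-174.79, -0.11], [-173.66, 173.66]. Speed limits (degrees/s): [136.94, 136.94, 172.46, 180, 180, 180].

### API

Orientations are given as a 3x3 rotation matrix whose columns are the frame's x, y, z axes.
In Python, from station import telemetry, viewer, order gives the robot as it stands.
- The arm moves only by the tool play_rows, never from a script. Its argument "rows" is one flat list of numbers, 7 for each row, row after row: the turn, a rotation vector about the world's x, y, z in degrees, then the shift along the world's x, y, z in m, then the finger opening in m, from 0 to 0.0854. A call has 1 to 12 rows; each row shifts and turns the commanded pose from where the row before left it; what a row does not reach is not made up. A row lasts 1/12 s, in which the tool goes at most 41.7 mm and 7.16 degrees, less where a joint would pass 70% of its speed; a pose out of reach is approached as far as the arm can. A call with a gripper value outside its range is refused whole. The fingers move at their own pace and stop on an object; the grip force is fixed at half the most. Time passes only in rows, so rows that do not move let the fingers close. It gives the time, the measured TCP pose, the force, the opening and the grip force at its end, in the units of the state.
- telemetry.state(): the state, without advancing time (a new reading comes with each control period).
- viewer.read_camera(name): name is "side" or "top" or "wrist"; returns the picture (480x640x3 uint8, red, green, blue); there is no depth.
- viewer.camera_info(name): a dict with "fx", "fy", "cx", "cy" (pixels), "origin" and "attitude" of the camera in the world; the wrist camera has in their place "mount" (4x4, takes a point from camera to tool coordinates, whose origin is the TCP and whose axes are the flange's). Camera axes: x right, y up, looking along -z (the intrinsics and any distortion apply to the point x, -y, -z); pixel columns grow to the right and rows downward; lengths in m; the calibration is good to about 2 mm. A picture is of the moment at which its call begins: read the wrist's pose just before it. camera_info takes no time and is no camera call.
- order.close_job(): hands the job in; it is judged then, once.
The state is a dict: "clock": time; "q": joint angles; "qd": joint speeds; "joint_torque": joint torques, N m; "eef_pos": TCP position; "eef_rot": TCP orientation; "contact_force": force on the tool from outside, world axes, zero at the start; "torque": the same for the moment, N m; "gripper_width": finger opening in m; "finger_force": force on a finger pad.
Only numpy, scipy, OpenCV 4.12 (cv2) and the standard library are available. Lean on these libraries where they do the work, as an engineer would, in place of code of your own. Each camera call takes 0.05 s, during which the arm holds its last target. There are 200 camera calls.

### The job

The bin's flap is propped ajar on its lid stay: lift the stay off its pin, swing the flap right back with it and drop the end hole (nearest the knob) over the pin so that the flap stays open. Then put every hinge, cupboard catch, hasp staple and door knob lying on the counter into the compartment that already holds its fellow. Last, lift the stay off again, lower the flap gently until it is shut (no slamming) and drop the hole nearest the flap's pivot over the pin; leave the other things on the counter alone.

Things in the scene. Friction and masses are not known exactly. Their poses are not given: they have to be found in the camera images.
- bin: the pine bin, fixed to the counter: 240 (x) x 340 (y) outside, rim 65 high, walls 12, floor 8 thick. Two dividers (6 thick, tops 55 above the counter) cross in its middle and make four compartments, each 105 (x) x 155 (y) inside, their centres at x = +-55.5 and y = +-80.5 of this frame. Origin: centre of the underside; x to the far side of the bin (away from the robot at yaw 0), y towards the flap's hinges, z up
- flap (a joint): angle of the pine flap that covers the bin, rad: 0 shut and lying on the rim, grows as it rises, 1.57 upright, 2.0 leaning well back; limits 0 and 2.15. It weighs 0.4 kg and falls by itself (shut, or back once past upright) when nothing holds it, and is moved by pushing or drawing the stay along its length
- flap_hinge (a point): middle of the flap's hinge line, which runs along the bin's x axis at bin frame (0, 170, 65). The flap is 340 long from it, 12 thick
- stay_pivot (a point): the bolt on which the stay turns, on a lug of the flap, parallel to the hinge line; the stay moves only in the upright plane at bin x = -190 (the bin's robot side). With the flap shut the pivot is 50 from the hinge line towards bin -y and 45 above it, and it turns round the hinge line with the flap. The stay turns freely on it
- stay_knob (a point): centre of the steel drum knob (a cylinder 28 in diameter and 26 wide, its axis across the bar) at the free end of the lid stay, a flat steel bar 20 wide and 5 thick that runs from the pivot towards bin -y. The knob is 330 from the pivot along the bar and 4 above the bar's mid-plane. Pinch its two flat faces, with the fingers closing along the bin's x, so that the bar can tilt between them
- hole_near (a point): centre of the stay's hole nearest the flap's pivot, 100.0 from it (all holes are 13 along the bar, 11 across). Over the pin it keeps the flap shut (flap angle 0)
- hole_mid (a point): centre of the middle hole, 135.4 from the pivot; over the pin it holds the flap ajar at about 0.57 rad, which is how the job starts
- hole_end (a point): centre of the hole nearest the knob, 212.6 from the pivot; over the pin it holds the flap right back at 2.0 to 2.1 rad (there is a little play)
- pin (a point): the upright steel pin, 8 diameter with a round top, on a steel plate on a wooden block at the bin's robot side, at bin frame (-190, 20, 110.0). This point is where the centre of a dropped hole comes to lie; the round boss (18 diameter) on which the bar rests is 2.5 below it and the pin's top 9.5 above it
- hinge_centre (a point): centre (half-way up, 6.5 above its underside) of an olive-painted parliament hinge lying open and flat: an H in plan, 64 along its x and 88 along its y, leaves 4 thick, with a raised knuckle barrel (13 thick, 44 long along y, in the middle) as the cross-bar; the notches of the H beside the barrel's ends are 28 wide, so it is best taken by the barrel's two ends (44 wide, fingers closing along its y). Loose on the counter, 150 g; absent in some runs
- hinge_mate_centre (a point): centre of the fellow of that hinge, the same in shape and size, lying loose in the outer part of one of the bin's compartments (which one changes); the inner part, beside the middle divider, is free
- catch_centre (a point): centre (half-way up, 9 above its underside) of a copper-plated cupboard catch lying flat: a case 52 x 38 x 18 high with a latch nose on one end (64 long in all, along x) and a thumb stud 6 high on top; grip the 38 width along its y. Loose on the counter, 160 g; absent in some runs
- catch_mate_centre (a point): centre of the fellow of that catch, the same in shape and size, lying loose in the outer part of one of the bin's compartments (which one changes); the inner part, beside the middle divider, is free
- staple_centre (a point): centre (half-way up, 20.5 above its underside) of a worn steel hasp staple: a plate 66 (x) x 38 (y) x 4 with an upright U-loop of 8 round bar on it, 38 wide along x, top 41 above the underside; pinch the loop's 8 thickness, fingers closing along its y. Loose on the counter, 140 g; absent in some runs
- staple_mate_centre (a point): centre of the fellow of that staple, the same in shape and size, lying loose in the outer part of one of the bin's compartments (which one changes); the inner part, beside the middle divider, is free
- knob_centre (a point): centre (half-way up, 23 above its underside) of a turned wooden door knob standing on its rose: rose 56 across, head 44 across from 24 to 46 above the underside; round, so any yaw will do. Loose on the counter, 120 g; absent in some runs
- knob_mate_centre (a point): centre of the fellow of that knob, the same in shape and size, lying loose in the outer part of one of the bin's compartments (which one changes); the inner part, beside the middle divider, is free
- padlock: bystander, to be left alone: padlock, a stainless steel disc 70 across and 26 thick; origin on its underside
- screwdriver: bystander, to be left alone: screwdriver, 190 long; origin on its underside
- flowerpot: bystander, to be left alone: terracotta pot, 90 across and 85 high; origin on its underside
- oil_tin: bystander, to be left alone: round tin, 66 across and 100 high; origin on its underside
- brush: bystander, to be left alone: paint brush, 200 long; origin on its underside
- seed_jar: bystander, to be left alone: glass jar, 70 across and 90 high; origin on its underside

How it is judged:
By the outcome, as a careful person would: the job done as asked, in the order asked, and still so for the second after the job is handed in, with the robot touching nothing.
Of hinge, catch, staple, knob only 3 to 4 are there at a start; the rules pass over those that are not, and their reading is None.
At some moment in a run one of hinge, catch, staple, knob may be knocked a few centimetres aside while the robot is not near it.
It also fails if it takes over 210 s, if anything falls off the work surface, if the arm or the gripper's body presses on something with over 40 N, if the wrist force passes 120 N, or if a joint passes its speed limit or range.

## Working session

There is one attempt and no reset: what is moved stays moved. The work goes in short steps, Python scripts to look and compute and a tool call to move; the robot and the scene stay as the last step left them, time stands still between calls to the robot, and variables do not carry over. Pictures are saved under pics/ and viewed, at most 14 in all, crops included, and the job is handed in when it is done.

Besides the shell and the picture viewer there is one more tool, called after "Request:" by a JSON object that holds its "fn" and its "kwargs", one argument or row to a line. play_rows: Moves the arm, as the interface text tells. Its arguments: {"type":"object","properties":{"rows":{"type":"array","items":{"type":"number"}}},"required":["rows"]}

```bash
mkdir -p pics; ls
cat > h.py <<'E'
import numpy as np, cv2, json
from station import telemetry, viewer, order
def snap(name,f):
    im=viewer.read_camera(name); cv2.imwrite(f'pics/{f}.png',cv2.cvtColor(im,cv2.COLOR_RGB2BGR)); return im
E
python3 - <<'E'
from h import *
s=telemetry.state(); print(s)
for n in ["side","top","wrist"]: print(n,viewer.camera_info(n))
snap("top","top0"); snap("side","side0")
E
```

```text
pics
{'clock': 0.0, 'q': array([-5.06985026e+01,  2.05899939e+01,  6.32629466e-01, -2.03503890e-02,
       -7.01347515e+01, -1.65073068e+01]), 'qd': array([-0.08952558,  0.08479567,  0.02398133,  0.05826222,  0.04428782,
        0.02210581]), 'joint_torque': array([-1.36983403e-03, -5.83323240e+01,  2.93423206e+01,  6.93677589e+00,
       -6.04270695e-03,  2.88689785e-05]), 'eef_pos': array([ 0.26130113, -0.62184339,  0.23037052]), 'eef_rot': array([[-9.21949243e-01, -3.87309974e-01, -7.59829312e-04],
       [-3.87310695e-01,  9.21948104e-01,  1.45566516e-03],
       [ 1.36729560e-04,  1.63633941e-03, -9.99998652e-01]]), 'contact_force': array([ 0.91438476, -0.54678265, -0.82451968]), 'torque': array([-0.01573476, -0.00490788, -0.02817381]), 'finger_force': 0.0, 'gripper_width': 0.08527197733858866}
side {'fx': 456.3111431655957, 'fy': 456.3111431655957, 'cx': 313.4227232523424, 'cy': 240.31300567147107, 'origin': array([-0.00749476,  0.30145011,  0.84405737]), 'attitude': array([[-0.41399032,  0.66858982, -0.61773754],
       [-0.91024003, -0.31051696,  0.2739385 ],
       [-0.00866549,  0.67569732,  0.73712824]])}
top {'fx': 452.3434770553729, 'fy': 452.3434770553729, 'cx': 318.636775639392, 'cy': 230.68751544406032, 'origin': array([0.430811  , 0.01242696, 1.08847044]), 'attitude': array([[ 0.10443054,  0.97457846, -0.1982198 ],
       [-0.99452765,  0.10173299, -0.02377299],
       [-0.00300315,  0.1996177 ,  0.97986925]])}
wrist {'fx': 330.7327327899988, 'fy': 330.7327327899988, 'cx': 316.7065307445197, 'cy': 242.09965685872302, 'mount': array([[-2.56782768e-04,  9.58989453e-01,  2.83441640e-01,
         7.24024767e-02],
       [ 9.99999335e-01, -7.24868058e-05,  1.15119528e-03,
         7.81156691e-04],
       [ 1.12452992e-03,  2.83441747e-01, -9.58988796e-01,
        -1.42864680e-01],
       [ 0.00000000e+00,  0.00000000e+00,  0.00000000e+00,
         1.00000000e+00]])}
```

View pics/top0.png

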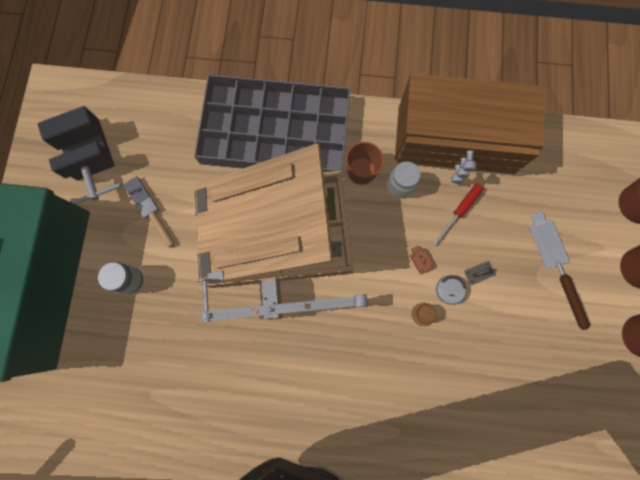

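View pics/side0.png

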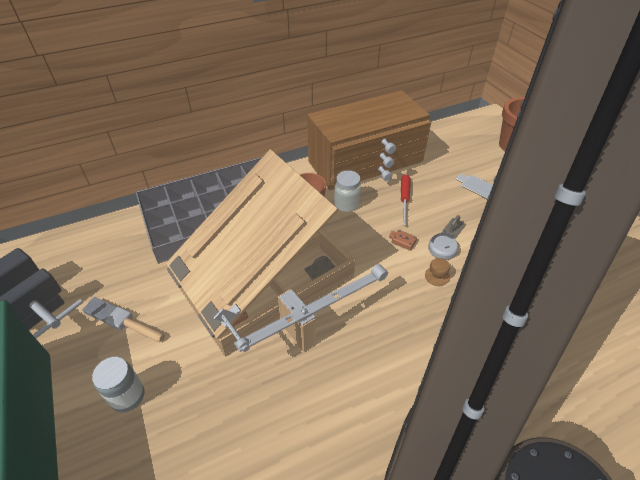

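Top view: bin at about (270,230), with its stay from (207,316) to the knob at (361,301) and the pin near (268,303). Catch at (422,259), staple at (482,271), knob at (425,313), padlock at (452,289). No hinge is visible. I'll enlarge the view to get accurate points.

Run:
```python
from h import *
im=cv2.imread('pics/top0.png')
cv2.imwrite('pics/c1.png',cv2.resize(im[140:340,185:385],None,fx=3,fy=3,interpolation=cv2.INTER_CUBIC))
im=cv2.imread('pics/side0.png')
cv2.imwrite('pics/c2.png',cv2.resize(im[140:360,160:420],None,fx=2.7,fy=2.7,interpolation=cv2.INTER_CUBIC))
```

```text
(no output)
```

View pics/c1.png

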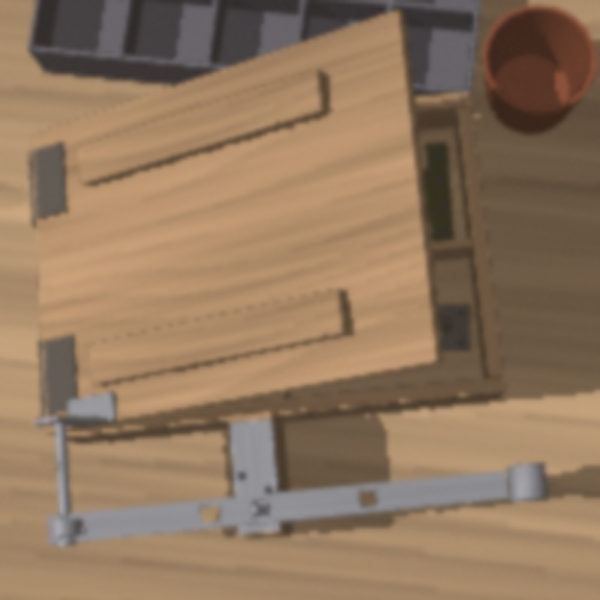

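View pics/c2.png

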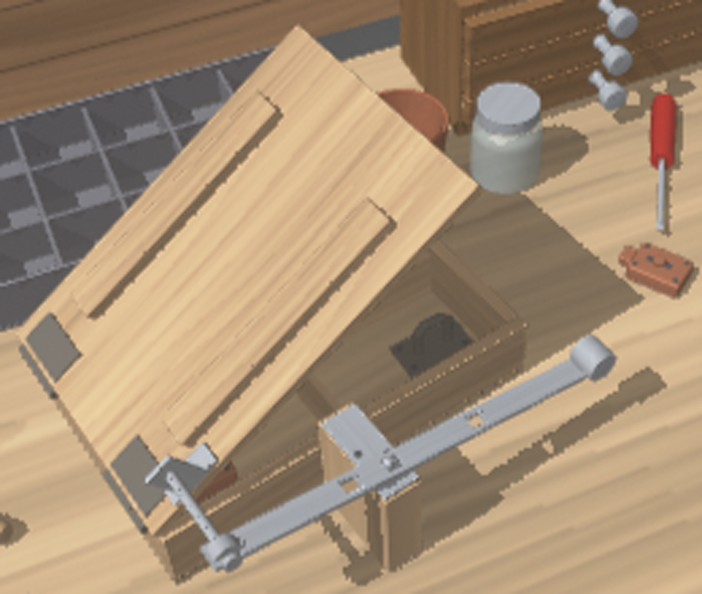

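Hinge mate (dark olive) is in the far/-y compartment and staple mate in the near/-y one. The copper catch is in near/+y, so the knob's must be far/+y. I'll check these once the flap is open and fit the bin pose now.

```bash
cat >> h.py <<'E'
from scipy.optimize import least_squares
from scipy.spatial.transform import Rotation as R
def cam(name):
    c=viewer.camera_info(name)
    if name=='wrist':
        s=telemetry.state(); T=np.eye(4); T[:3,:3]=s['eef_rot']; T[:3,3]=s['eef_pos']
        M=T@np.array(c['mount']); return c,M[:3,3],M[:3,:3]
    return c,np.array(c['origin']),np.array(c['attitude'])
def proj(C,p):
    c,o,A=C; q=(np.atleast_2d(p)-o)@A
    return np.c_[c['cx']+c['fx']*q[:,0]/-q[:,2], c['cy']-c['fy']*q[:,1]/-q[:,2]]
def back(C,uv,z):
    c,o,A=C; d=A@np.array([(uv[0]-c['cx'])/c['fx'],-(uv[1]-c['cy'])/c['fy'],-1]); return o+d*(z-o[2])/d[2]
def b2w(b,p):
    p=np.atleast_2d(p)*1e-3; c,s=np.cos(b[2]),np.sin(b[2])
    return np.c_[b[0]+c*p[:,0]-s*p[:,1], b[1]+s*p[:,0]+c*p[:,1], p[:,2]]
def pivot(th): a=np.arctan2(45,50)+th; r=np.hypot(45,50); return np.array([170-r*np.cos(a),65+r*np.sin(a)])
def bar(th,h): # points along bar passing through (20,h): function of distance
    p=pivot(th); d=np.array([20,h])-p; d/=np.hypot(*d); n=np.array([d[1],-d[0]]); n*=np.sign(n[1])
    return lambda s,off=0: np.array([-190,*(p+d*s+n*off)])
E
python3 - <<'E'
from h import *
B=bar(.57,110)
P=dict(knob=B(330,4),pin=[-190,20,118],near=B(100,2.5),end=B(212.6,2.5),piv=B(0),c1=[-120,-170,65],c2=[120,-170,65])
top=dict(knob=(528,482),pin=(261,509),near=(209,513),end=(368,497),piv=(65,530),c1=(500,381),c2=(478,95))
side=dict(knob=(592,357),pin=(390,455),near=(349,485),end=(476,420),piv=(225,550),c1=(524,325))
T,S=cam('top'),cam('side')
def res(b):
    r=[]
    for k,v in top.items(): r.append(proj(T,b2w(b,P[k]))[0]-(np.array(v)/3+[185,140]))
    for k,v in side.items(): r.append(proj(S,b2w(b,P[k]))[0]-(np.array(v)/2.7+[160,140]))
    return np.array(r)
f=least_squares(lambda b:res(b).ravel(),[.5,.1,0],loss='soft_l1'); b=f.x
print(b,np.degrees(b[2])); print(np.round(res(b),1))
json.dump(list(b),open('bin.json','w'))
print('knob',b2w(b,P['knob']),'pin',b2w(b,P['pin']))
for n,uv in dict(catch=(422,259),staple=(482,271),knob=(425,313)).items():
    print(n,back(T,uv,dict(catch=.018,staple=.02,knob=.046)[n]))
E
```

```text
[0.63671366 0.14050343 0.20945175] 12.000701216147398
[[-1.   0.1]
 [-2.1  0.1]
 [-0.2  0.4]
 [-0.6  0.5]
 [-0.5 -0.3]
 [ 1.7  3.4]
 [-3.1 -1.6]
 [ 0.1 -0.3]
 [-0.   0.7]
 [ 0.8 -1.4]
 [ 0.3 -1.2]
 [ 0.  -0.5]
 [ 1.7 -1.6]]
knob [[ 0.48719889 -0.06992412  0.08477648]] pin [[0.44670762 0.12056083 0.118     ]]
catch [ 0.60445275 -0.21378365  0.018     ]
staple [ 0.59030013 -0.35608742  0.02      ]
knob [ 0.47738578 -0.22191184  0.046     ]
```

Request:
{"fn": "play_rows", "kwargs": {
  "rows": [0,0,6.6,0.014,0.034,0.004,0.085,0,0,6.6,0.014,0.034,0.004,0.085,0,0,6.6,0.014,0.034,0.004,0.085,0,0,6.6,0.014,0.034,0.004,0.085,0,0,6.6,0.014,0.034,0.004,0.085,0,0,6.6,0.014,0.034,0.0,0.085,0,0,6.6,0.014,0.034,0.0,0.085,0,0,6.6,0.014,0.034,0.0,0.085,0,0,6.6,0.014,0.034,0,0.085,0,0,6.6,0.014,0.034,0,0.085,0,0,6.6,0.014,0.034,0,0.085,0,0,6.6,0.014,0.034,0,0.085]
}}

```text
clock: 1.1
eef_pos: [0.4295, -0.2125, 0.2512]
eef_rot: [[0.213, -0.977, 0.0], [-0.977, -0.213, 0.0], [-0.0, -0.0, -1.0]]
contact_force: [1.9, -0.0, -0.1]
gripper_width: 0.0849
finger_force: 0.0
```

Request:
{"fn": "play_rows", "kwargs": {
  "rows": [0,0,0,0.014,0.03,-0.01,0.085,0,0,0,0.014,0.03,-0.01,0.085,0,0,0,0.014,0.03,-0.01,0.085,0,0,0,0.014,0.03,-0.01,0.085,0,0,0,0.002,0.024,-0.005,0.085,0,0,0,0,0,0,0.085,0,0,0,0,0,0,0.085]
}}

```text
clock: 1.68
eef_pos: [0.4872, -0.0692, 0.2057]
eef_rot: [[0.21, -0.978, -0.001], [-0.978, -0.21, -0.0], [-0.0, 0.001, -1.0]]
contact_force: [0.3, 0.5, 0.1]
gripper_width: 0.0846
finger_force: 0.0
```

```bash
cat >> h.py <<'E'
b=np.array(json.load(open('bin.json')))
def st():
    s=telemetry.state(); A=s['eef_rot']; print('t %.1f'%s['clock'],'pos',np.round(s['eef_pos'],4),'yaw_y %.1f'%np.degrees(np.arctan2(A[1,1],A[0,1])),'tilt',np.round(A[:,2],3),'F',np.round(s['contact_force'],1),'w %.4f'%s['gripper_width'],'ff %.1f'%s['finger_force'],'q6 %.0f'%s['q'][5]); return s
E
python3 - <<'E'
from h import *
st(); C=cam('wrist'); snap('wrist','w1')
print(proj(C,b2w(b,[bar(.57,110)(330,4),bar(.57,110)(212.6,2.5)])))
E
```

```text
t 1.7 pos [ 0.4872 -0.0692  0.2057] yaw_y -167.9 tilt [-0.001 -0.    -1.   ] F [0.3 0.5 0.1] w 0.0846 ff 0.0 q6 -3
[[316.25945968 233.95378464]
 [316.05557114 366.51341338]]
```

View pics/w1.png

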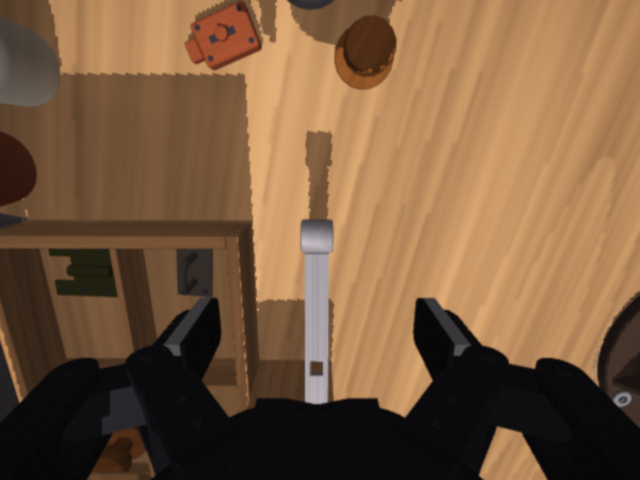

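Stay knob at (317,236) and end hole at (317,368), both within 2 px of the prediction. Descending and gripping. Catch at (222,35), door knob at (365,55).

Request:
{"fn": "play_rows", "kwargs": {
  "rows": [0,0,0,0,0,-0.03,0.06,0,0,0,0,0,-0.03,0.06,0,0,0,0,0,-0.03,0.06,0,0,0,0,0,-0.03,0.06,0,0,0,0,0,-0.02,0.06,0,0,0,0,0,0,0.06,0,0,0,0,0,0,0.02,0,0,0,0,0,0,0.02,0,0,0,0,0,0,0.02,0,0,0,0,0,0,0.02,0,0,0,0,0,0,0.02,0,0,0,0,0,0,0.02]
}}

```text
clock: 2.73
eef_pos: [0.4877, -0.0706, 0.0676]
eef_rot: [[0.208, -0.978, 0.001], [-0.978, -0.208, -0.0], [0.0, -0.001, -1.0]]
contact_force: [-2.8, -2.0, 6.8]
gripper_width: 0.0248
finger_force: 60.7
```

Run:
```python
from h import *
s=st()
K=lambda th,h:b2w(b,bar(th,h)(330,4))[0]
prev=K(.57,110); print('K0',prev)
seq=[(.57,h) for h in (120,130,140)]+[(t,140) for t in np.arange(.65,2.06,.1)]+[(2.05,h) for h in (130,120,110)]
for th,h in seq:
    k=K(th,h); print('%.2f %d'%(th,h),np.round(k,4),'d',np.round((k-prev)*1e3,1)); prev=k
```

```text
t 2.7 pos [ 0.4877 -0.0706  0.0676] yaw_y -168.0 tilt [ 0.001 -0.    -1.   ] F [-2.8 -2.   6.8] w 0.0248 ff 60.7 q6 -3
K0 [ 0.48719889 -0.06992412  0.08477648]
0.57 120 [ 0.4877 -0.0723  0.1093] d [ 0.5 -2.4 24.5]
0.57 130 [ 0.4878 -0.0729  0.1342] d [ 0.1 -0.6 24.9]
0.57 140 [ 0.4876 -0.0717  0.1591] d [-0.3  1.2 24.9]
0.65 140 [ 0.4865 -0.0669  0.1564] d [-1.   4.8 -2.6]
0.75 140 [ 0.4852 -0.0606  0.1543] d [-1.3  6.3 -2.2]
0.85 140 [ 0.4838 -0.0541  0.1532] d [-1.4  6.5 -1.1]
0.95 140 [ 0.4824 -0.0475  0.1529] d [-1.4  6.6 -0.3]
1.05 140 [ 0.481  -0.0409  0.1533] d [-1.4  6.6  0.4]
1.15 140 [ 0.4796 -0.0344  0.1542] d [-1.4  6.5  0.9]
1.25 140 [ 0.4783 -0.0279  0.1555] d [-1.4  6.4  1.3]
1.35 140 [ 0.4769 -0.0216  0.157 ] d [-1.3  6.3  1.5]
1.45 140 [ 0.4756 -0.0155  0.1587] d [-1.3  6.1  1.7]
1.55 140 [ 0.4744 -0.0096  0.1605] d [-1.3  5.9  1.8]
1.65 140 [ 0.4732 -0.0039  0.1624] d [-1.2  5.7  1.9]
1.75 140 [0.472  0.0015 0.1643] d [-1.2  5.4  1.9]
1.85 140 [0.4709 0.0067 0.1662] d [-1.1  5.1  1.9]
1.95 140 [0.4699 0.0115 0.1681] d [-1.   4.8  1.9]
2.05 140 [0.4689 0.016  0.1699] d [-1.   4.5  1.8]
2.05 130 [0.4696 0.0128 0.1555] d [  0.7  -3.2 -14.4]
2.05 120 [0.4702 0.0101 0.1407] d [  0.6  -2.7 -14.8]
2.05 110 [0.4706 0.0081 0.1256] d [  0.4  -2.  -15.1]
```

Gripped (25 mm at 61 N). Lifting the stay off the pin.

Request:
{"fn": "play_rows", "kwargs": {
  "rows": [0,0,0,0.0001,-0.001,0.009,0.02,0,0,0,0.0001,-0.001,0.009,0.02,0,0,0,0.0001,-0.0005,0.009,0.02,0,0,0,0.0001,0,0.009,0.02,0,0,0,0.0001,0,0.009,0.02,0,0,0,0,0,0.009,0.02,0,0,0,0,0,0.009,0.02,0,0,0,0,0.0005,0.009,0.02,0,0,0,0,0,0,0.02,0,0,0,0,0,0,0.02]
}}

```text
clock: 3.57
eef_pos: [0.4884, -0.074, 0.1405]
eef_rot: [[0.208, -0.978, 0.002], [-0.978, -0.208, -0.002], [0.003, -0.001, -1.0]]
contact_force: [1.8, -11.9, -0.4]
gripper_width: 0.0251
finger_force: 59.4
```

Run:
```python
from h import *
st(); snap('side','s1')
im=cv2.imread('pics/s1.png'); cv2.imwrite('pics/c3.png',cv2.resize(im[120:360,160:460],None,fx=2.5,fy=2.5,interpolation=cv2.INTER_CUBIC))
```

```text
t 3.6 pos [ 0.4884 -0.074   0.1405] yaw_y -168.0 tilt [ 0.002 -0.002 -1.   ] F [  1.8 -11.9  -0.4] w 0.0251 ff 59.4 q6 -2
```

View pics/c3.png

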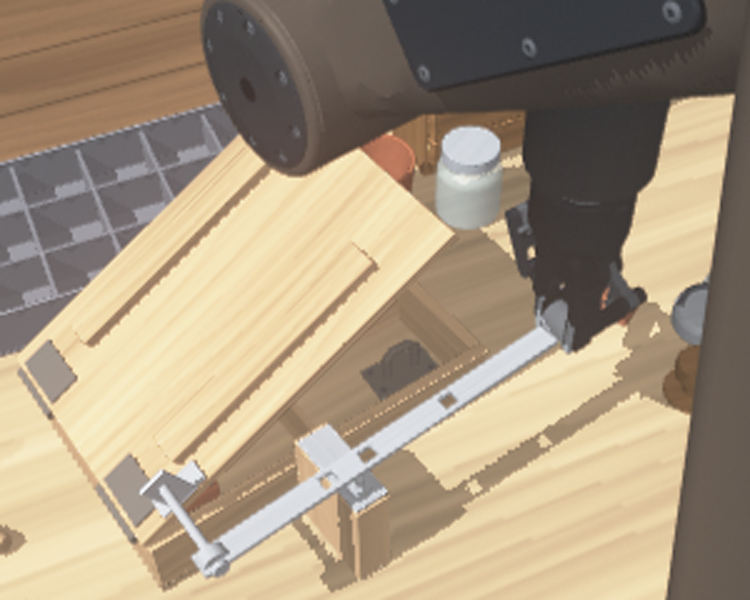

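Run:
```python
from h import *
s=st(); print(s['q'])
S=cam('side'); f=lambda p:np.round((proj(S,p)-[160,120])*2.5).astype(int).tolist()
for z in (.2,.3,.4,.45,.5,.55): 
  print(z,'col',f([.488,-.074,z]),'x+.1',f([.588,-.09,z]),'x+.2',f([.688,-.105,z]))
```

```text
t 3.6 pos [ 0.4884 -0.074   0.1402] yaw_y -168.0 tilt [ 0.002 -0.002 -1.   ] F [  2.6 -11.8  -0.6] w 0.0255 ff 59.4 q6 -2
[ 14.35615507   8.1706289  -29.18228982   0.1973807  -52.58849694
  -2.46341072]
0.2 col [[567, 284]] x+.1 [[522, 199]] x+.2 [[482, 126]]
0.3 col [[583, 188]] x+.1 [[533, 103]] x+.2 [[489, 30]]
0.4 col [[601, 72]] x+.1 [[545, -11]] x+.2 [[496, -82]]
0.45 col [[612, 5]] x+.1 [[552, -77]] x+.2 [[501, -145]]
0.5 col [[624, -70]] x+.1 [[560, -149]] x+.2 [[506, -214]]
0.55 col [[637, -154]] x+.1 [[569, -229]] x+.2 [[511, -290]]
```

Request:
{"fn": "play_rows", "kwargs": {
  "rows": [0,0,0,-0.0005,0.0024,-0.0013,0.02,0,0,0,-0.0005,0.0024,-0.0013,0.02,0,0,0,-0.0007,0.0031,-0.0011,0.02,0,0,0,-0.0007,0.0031,-0.0011,0.02,0,0,0,-0.0007,0.0033,-0.0005,0.02,0,0,0,-0.0007,0.0033,-0.0005,0.02,0,0,0,-0.0007,0.0033,-0.0001,0.02,0,0,0,-0.0007,0.0033,0,0.02,0,0,0,-0.0007,0.0033,0.0002,0.02,0,0,0,-0.0007,0.0033,0.0002,0.02,0,0,0,-0.0007,0.0033,0.0004,0.02,0,0,0,-0.0007,0.0033,0.0005,0.02]
}}

```text
clock: 4.62
eef_pos: [0.4802, -0.0356, 0.1352]
eef_rot: [[0.208, -0.978, 0.001], [-0.978, -0.208, -0.001], [0.001, -0.001, -1.0]]
contact_force: [0.8, -6.7, -1.1]
gripper_width: 0.0252
finger_force: 59.4
```

Request:
{"fn": "play_rows", "kwargs": {
  "rows": [0,0,0,-0.0007,0.0032,0.0006,0.02,0,0,0,-0.0007,0.0032,0.0007,0.02,0,0,0,-0.0006,0.0031,0.0007,0.02,0,0,0,-0.0007,0.0031,0.0008,0.02,0,0,0,-0.0006,0.003,0.0008,0.02,0,0,0,-0.0007,0.003,0.0009,0.02,0,0,0,-0.0006,0.003,0.0009,0.02,0,0,0,-0.0006,0.0029,0.0009,0.02,0,0,0,-0.0006,0.0029,0.0009,0.02,0,0,0,-0.0006,0.0028,0.001,0.02,0,0,0,-0.0006,0.0027,0.0009,0.02,0,0,0,-0.0006,0.0027,0.001,0.02]
}}

```text
clock: 5.62
eef_pos: [0.4723, 0.0013, 0.1439]
eef_rot: [[0.208, -0.978, 0.0], [-0.978, -0.208, 0.0], [-0.0, -0.0, -1.0]]
contact_force: [1.5, 0.8, -2.3]
gripper_width: 0.0251
finger_force: 58.9
```

Request:
{"fn": "play_rows", "kwargs": {
  "rows": [0,0,0,-0.0005,0.0024,0.0009,0.02,0,0,0,-0.0005,0.0024,0.0009,0.02,0,0,0,-0.0005,0.0024,0.0009,0.02,0,0,0,-0.0005,0.0024,0.0009,0.02,0,0,0,-0.0005,0.0024,0.0009,0.02,0,0,0,-0.0005,0.0024,0.0009,0.02,0,0,0,0,0,0,0.02,0,0,0,0,0,0,0.02]
}}

```text
clock: 6.28
eef_pos: [0.4692, 0.0163, 0.149]
eef_rot: [[0.208, -0.978, 0.0], [-0.978, -0.208, 0.002], [-0.002, -0.0, -1.0]]
contact_force: [-0.3, 7.8, -5.3]
gripper_width: 0.0251
finger_force: 59.2
```

Run:
```python
from h import *
s=st(); snap('side','s2')
im=cv2.imread('pics/s2.png'); cv2.imwrite('pics/c4.png',cv2.resize(im[120:420,130:430],None,fx=2,fy=2,interpolation=cv2.INTER_CUBIC))
S=cam('side')
# fit theta and bar height from TCP pose: grasp point = tcp+17mm
k=s['eef_pos']+[0,0,.0172]
K=lambda x:b2w(b,bar(x[0],x[1])(330,4))[0]
f=least_squares(lambda x:(K(x)-k)[1:]*1e3,[2.05,140]); print(f.x,(K(f.x)-k)*1e3)
for n,d in (('near',100),('mid',135.4),('end',212.6)): print(n,(proj(S,b2w(b,bar(*f.x)(d,2.5)))-[130,120])*2, bar(*f.x)(d))
print('pin',(proj(S,b2w(b,[-190,20,119.5]))-[130,120])*2)
```

```text
t 6.3 pos [0.4692 0.0163 0.149 ] yaw_y -168.0 tilt [ 0.     0.002 -1.   ] F [-0.3  7.8 -5.3] w 0.0251 ff 59.2 q6 -14
[  2.08079754 136.98477811] [-3.30771834e-01 -1.16226473e-12  6.38378239e-13]
near [[243.7357837  447.39800725]] [-190.          136.34447396  109.58924642]
mid [[275.22872675 422.7141739 ]] [-190.          101.88685116  117.70295277]
end [[341.92987644 370.43452318]] [-190.           26.74197883  135.39725024]
pin [[348.78345985 377.62905603]]
```

View pics/c4.png

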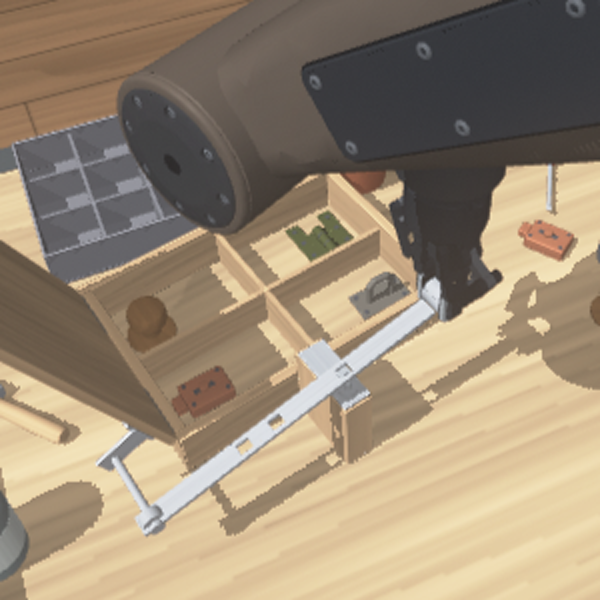

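The flap is right back. The bar's holes match the model to about 2 px (near 243,447; mid 276,421; end 343,370). Fellows: knob in far/+y, catch in near/+y, hinge in far/-y, staple in near/-y. Next I compute the drop so that the end hole tracks the pin.

Run:
```python
from h import *
from scipy.optimize import brentq
k=telemetry.state()['eef_pos']+[0,0,.0172]; p=k
for h in (136,132,128,124,120,116,112,110):
    th=brentq(lambda t:np.hypot(*(pivot(t)-[20,h]))-212.6,1.6,2.3)
    K=b2w(b,bar(th,h)(330,4))[0]; print(h,round(th,3),np.round((K-p)*1e3,1)); p=K
```

```text
136 1.909 [ 1.3 -7.9 -4.8]
132 1.926 [ 0.1 -0.3 -5.6]
128 1.942 [ 0.1 -0.3 -5.7]
124 1.957 [ 0.1 -0.3 -5.7]
120 1.972 [ 0.1 -0.3 -5.7]
116 1.985 [ 0.1 -0.3 -5.8]
112 1.997 [ 0.1 -0.2 -5.8]
110 2.003 [ 0.  -0.1 -2.9]
```

Request:
{"fn": "play_rows", "kwargs": {
  "rows": [0,0,0,0.0004,-0.002,-0.001,0.02,0,0,0,0.0003,-0.002,-0.001,0.02,0,0,0,0.0003,-0.002,-0.001,0.02,0,0,0,0.0003,-0.0019,-0.0018,0.02,0,0,0,0.0001,-0.0003,-0.0055,0.02,0,0,0,0.0001,-0.0003,-0.0057,0.02,0,0,0,0.0001,-0.0003,-0.0057,0.02,0,0,0,0,0,0,0.02]
}}

```text
clock: 7.0
eef_pos: [0.471, 0.0078, 0.1269]
eef_rot: [[0.207, -0.978, 0.0], [-0.978, -0.207, 0.003], [-0.002, -0.001, -1.0]]
contact_force: [-1.8, 10.3, -2.2]
gripper_width: 0.0251
finger_force: 59.7
```

```bash
cat >> h.py <<'E'
def fit(x0=(2.0,125)):
    s=st(); k=s['eef_pos']+[0,0,.0172]
    K=lambda x:b2w(b,bar(x[0],x[1])(330,4))[0]
    f=least_squares(lambda x:(K(x)-k)[1:]*1e3,x0); print('theta,h',f.x,[np.round(bar(*f.x)(d)[1:],1) for d in (100,212.6)]); return f.x
E
python3 - <<'E'
from h import *
fit()
E
```

```text
t 7.0 pos [0.471  0.0078 0.1269] yaw_y -168.0 tilt [ 0.     0.003 -1.   ] F [-1.8 10.3 -2.2] w 0.0251 ff 59.7 q6 -13
theta,h [  1.96936029 123.62209933] [array([131.9, 107.7]), array([ 20.4, 123.6])]
```

Hole is at y = 20.4 over the pin. Dropping it.

Request:
{"fn": "play_rows", "kwargs": {
  "rows": [0,0,0,0,-0.0003,-0.003,0.02,0,0,0,0,-0.0003,-0.003,0.02,0,0,0,0,-0.0003,-0.003,0.02,0,0,0,0,-0.0003,-0.003,0.02,0,0,0,0,-0.0001,-0.003,0.02,0,0,0,0,0,-0.003,0.02,0,0,0,0,0,-0.002,0.02,0,0,0,0,0,0,0.02]
}}

```text
clock: 7.67
eef_pos: [0.4713, 0.0069, 0.1074]
eef_rot: [[0.207, -0.978, 0.001], [-0.978, -0.207, 0.003], [-0.003, -0.002, -1.0]]
contact_force: [-2.9, 11.7, -0.7]
gripper_width: 0.0249
finger_force: 59.8
```

Run:
```python
from h import *
fit(); snap('side','s3')
im=cv2.imread('pics/s3.png'); cv2.imwrite('pics/c5.png',cv2.resize(im[250:370,220:380],None,fx=4,fy=4,interpolation=cv2.INTER_CUBIC))
```

```text
t 7.7 pos [0.4713 0.0069 0.1074] yaw_y -168.1 tilt [ 0.001  0.003 -1.   ] F [-2.9 11.7 -0.7] w 0.0249 ff 59.8 q6 -13
theta,h [  2.01459527 110.0518098 ] [array([132.5,  99.9]), array([ 20.4, 110. ])]
```

View pics/c5.png

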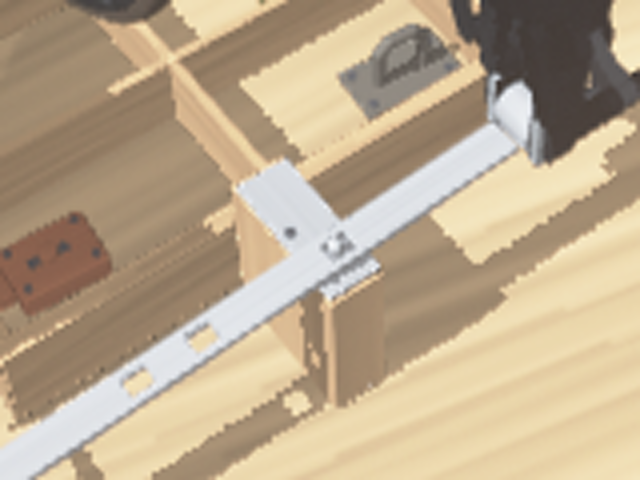

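The pin shows through the end hole at (337,243). I'll release and rise, and estimate the arm's wrist housing position to check clearance from the open flap.

Request:
{"fn": "play_rows", "kwargs": {
  "rows": [0,0,0,0,0,0,0.06,0,0,0,0,0,0,0.06,0,0,0,0,0,0,0.06,0,0,0,0,0,0,0.06,0,0,0,0,0,0.02,0.06,0,0,0,0,0,0.03,0.06,0,0,0,0,0,0.04,0.07,0,0,0,0,-0.02,0.03,0.08,0,0,0,0.01,-0.04,0.02,0.085,0,0,0,0.01,-0.04,0.02,0.085,0,0,0,0.01,-0.04,0.02,0.085,0,0,0,0.01,-0.04,0.01,0.085]
}}

```text
clock: 8.72
eef_pos: [0.5086, -0.1652, 0.2948]
eef_rot: [[0.209, -0.978, 0.004], [-0.978, -0.209, -0.001], [0.001, -0.003, -1.0]]
contact_force: [1.4, 1.5, 0.3]
gripper_width: 0.0852
finger_force: 0.0
```

Run:
```python
from h import *
st(); S=cam('side'); C=cam('wrist'); snap('wrist','w2'); snap('top','top2')
obs=[((260,155),[.488,-.074,.1405],14.36),((216,202.5),[.469,.0163,.149],25.8)]
def cap(tcp,q,x):
    a=np.radians(q); return np.array(tcp)+x[0]*np.array([-np.sin(a),np.cos(a),0])+x[1]*np.array([0,0,1])+x[2]*np.array([np.cos(a),np.sin(a),0])
def r(x): return np.concatenate([proj(S,cap(t,q,x))[0]-uv for uv,t,q in obs])
f=least_squares(r,[.25,.25,0]); print(f.x,f.fun)
P=dict(catch=[.604,-.214,.018],staple=[.59,-.356,.02],knob=[.477,-.222,.046])
for k,v in P.items(): print(k,proj(C,v))
```

```text
t 8.7 pos [ 0.5086 -0.1652  0.2948] yaw_y -168.0 tilt [ 0.004 -0.001 -1.   ] F [1.4 1.5 0.3] w 0.0852 ff 0.0 q6 9
[ 0.26145355  0.37224883 -0.0008465 ] [-0.06834505  0.04533537  0.05285373 -0.04797224]
catch [[249.01506597 148.17257413]]
staple [[280.86452449  19.64656606]]
knob [[354.02804568 165.18202311]]
```

View pics/w2.png

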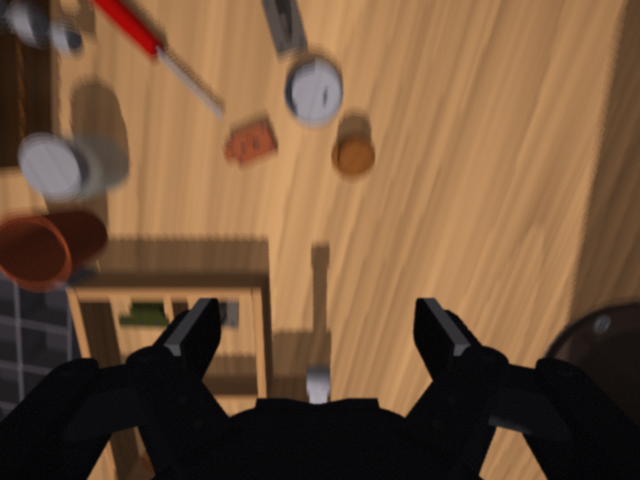

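Wrist view: catch at (252,143) with its nose to the left, knob head at (354,156), staple partly in view at (285,25), padlock at (314,92). All match the earlier estimates. I'll compute positions, including those of the fellows.

Run:
```python
from h import *
C=cam('wrist');S=cam('side')
print('knob',back(C,(354,157),.046),'catch',back(C,(252,143),.018),'staple',back(C,(285,22),.02))
w2b=lambda w:(np.array([[np.cos(b[2]),np.sin(b[2])],[-np.sin(b[2]),np.cos(b[2])]])@(np.array(w)[:2]-b[:2])*1e3).round()
for n,uv,z in (('knob',(203.5,273),.05),('catch',(232.5,316),.02),('hinge',(290,237),.015),('staple',(319,268),.012)):
    print(n,'mate bin',w2b(back(S,uv,z)))
for p in ([55,36,0],[-55,40,0],[-55,-40,0]): print(p,b2w(b,p))
im=cv2.imread('pics/top2.png'); cv2.imwrite('pics/c6.png',cv2.resize(im[140:340,190:510],None,fx=2.5,fy=2.5,interpolation=cv2.INTER_CUBIC))
```

```text
knob [ 0.47916821 -0.23400616  0.046     ] catch [ 0.60092965 -0.22464064  0.018     ] staple [ 0.58399904 -0.35811278  0.02      ]
knob mate bin [ 60. 118.]
catch mate bin [-57. 116.]
hinge mate bin [  63. -115.]
staple mate bin [ -58. -114.]
[55, 36, 0] [[0.68302638 0.18715245 0.        ]]
[-55, 40, 0] [[0.57459873 0.16819343 0.        ]]
[-55, -40, 0] [[0.59123263 0.08994182 0.        ]]
```

View pics/c6.png

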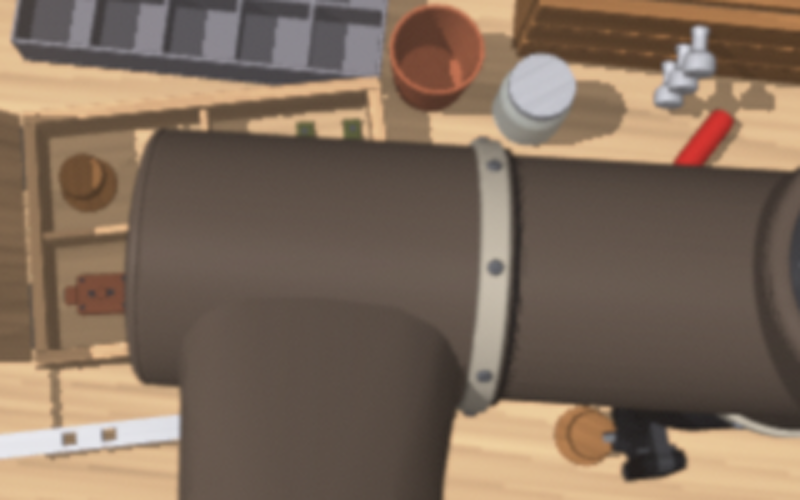

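The top view is mostly blocked by the arm. Moving above the door knob for a close, settled look.

Request:
{"fn": "play_rows", "kwargs": {
  "rows": [0,0,0,-0.006,-0.012,-0.02,0.085,0,0,0,-0.006,-0.012,-0.02,0.085,0,0,0,-0.006,-0.012,-0.02,0.085,0,0,0,-0.006,-0.012,-0.02,0.085,0,0,0,-0.006,-0.012,-0.02,0.085,0,0,0,0,0,0,0.085,0,0,0,0,0,0,0.085]
}}

```text
clock: 9.4
eef_pos: [0.477, -0.2236, 0.1911]
eef_rot: [[0.207, -0.978, -0.003], [-0.978, -0.207, 0.0], [-0.001, 0.003, -1.0]]
contact_force: [-0.2, -0.3, -0.1]
gripper_width: 0.0849
finger_force: 0.0
```

Run:
```python
from h import *
st(); C=cam('wrist'); im=snap('wrist','w3')
for y in (-.222,-.234): print(proj(C,[.478,y,.046]))
hsv=cv2.cvtColor(im,cv2.COLOR_RGB2HSV)
cv2.imwrite('pics/c7.png',cv2.cvtColor(im[:400],cv2.COLOR_RGB2BGR))
```

```text
t 9.4 pos [ 0.477  -0.2236  0.1911] yaw_y -168.1 tilt [-0.003  0.    -1.   ] F [-0.2 -0.3 -0.1] w 0.0849 ff 0.0 q6 16
[[314.42239206 229.14223533]]
[[317.18617483 216.30390356]]
```

View pics/c7.png

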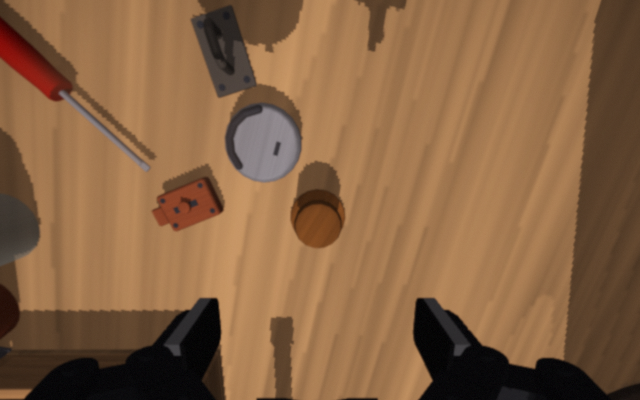

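Knob head at (318,225), catch at (190,205), staple at (224,50), padlock at (264,143). The knob is almost exactly below, so I descend and grip.

Request:
{"fn": "play_rows", "kwargs": {
  "rows": [0,0,0,-0.001,-0.002,-0.03,0.085,0,0,0,-0.001,0,-0.03,0.085,0,0,0,0,0,-0.03,0.085,0,0,0,0,0,-0.03,0.085,0,0,0,0,0,-0.03,0.085,0,0,0,0,0,-0.02,0.085,0,0,0,0,0,0,0.03,0,0,0,0,0,0,0.03,0,0,0,0,0,0,0.03,0,0,0,0,0,0,0.03,0,0,0,0,0,0,0.03]
}}

```text
clock: 10.37
eef_pos: [0.478, -0.2255, 0.0243]
eef_rot: [[0.208, -0.978, 0.004], [-0.978, -0.209, -0.001], [0.002, -0.004, -1.0]]
contact_force: [-0.7, 2.0, 7.3]
gripper_width: 0.0423
finger_force: 60.8
```

Request:
{"fn": "play_rows", "kwargs": {
  "rows": [0,0,0,0,0,0.01,0.03,0,0,0,0,0,0.03,0.03,0,0,0,0,0,0.04,0.03,0,0,0,0,0,0.04,0.03,0,0,0,0,0,0.03,0.03,0,0,0,0,0,0,0.03]
}}

```text
clock: 10.87
eef_pos: [0.4797, -0.2264, 0.1806]
eef_rot: [[0.209, -0.978, 0.013], [-0.978, -0.209, -0.003], [0.005, -0.012, -1.0]]
contact_force: [1.6, -0.1, -1.0]
gripper_width: 0.0422
finger_force: 61.1
```

Run:
```python
from h import *
st(); C=cam('wrist')
T=np.array([.003,0,0]) 
C0=json.dumps(None)
```

```text
t 10.9 pos [ 0.4797 -0.2264  0.1806] yaw_y -167.9 tilt [ 0.013 -0.003 -1.   ] F [ 1.6 -0.1 -1. ] w 0.0422 ff 61.1 q6 16
```

Request:
{"fn": "play_rows", "kwargs": {
  "rows": [0,0,0,0.017,0.034,0.002,0.03,0,0,0,0.017,0.034,0.002,0.03,0,0,0,0.017,0.034,0.002,0.03,0,0,0,0.017,0.034,0.002,0.03,0,0,0,0.017,0.034,0,0.03,0,0,0,0.017,0.034,0,0.03,0,0,0,0.017,0.034,0,0.03,0,0,0,0.017,0.034,0,0.03,0,0,0,0.017,0.034,0,0.03,0,0,0,0.017,0.034,0,0.03,0,0,0,0.017,0.034,0,0.03,0,0,0,0.017,0.034,0,0.03]
}}

```text
clock: 11.87
eef_pos: [0.6805, 0.1844, 0.1817]
eef_rot: [[0.208, -0.978, 0.001], [-0.978, -0.208, 0.001], [-0.0, -0.001, -1.0]]
contact_force: [1.5, -0.7, -1.2]
gripper_width: 0.0422
finger_force: 61.2
```

Request:
{"fn": "play_rows", "kwargs": {
  "rows": [0,0,0,0,0.007,0,0.03,0,0,0,0,0,0,0.03,0,0,0,0,0,0,0.03]
}}

```text
clock: 12.12
eef_pos: [0.6796, 0.19, 0.1805]
eef_rot: [[0.209, -0.978, -0.0], [-0.978, -0.209, 0.0], [-0.0, 0.0, -1.0]]
contact_force: [0.2, -0.5, -1.1]
gripper_width: 0.042
finger_force: 61.3
```

Run:
```python
from h import *
s=st(); C=cam('wrist'); snap('wrist','w4'); snap('side','s4')
print('target',b2w(b,[55,38,34])-s['eef_pos'])
for p in ([0,0,55],[0,-158,55],[108,-158,65],[-108,-158,65],[-108,0,55]): print(p,proj(C,b2w(b,p)))
```

```text
t 12.1 pos [0.6796 0.19   0.1805] yaw_y -168.0 tilt [-0.  0. -1.] F [ 0.2 -0.5 -1.1] w 0.0420 ff 61.3 q6 -19
target [[ 0.00296715 -0.00085939 -0.14649534]]
[0, 0, 55] [[381.11111294 186.05009271]]
[0, -158, 55] [[394.23389888 -51.25042842]]
[108, -158, 65] [[229.35059136 -60.29788703]]
[-108, -158, 65] [[565.96467371 -59.88690594]]
[-108, 0, 55] [[515.03398316 186.10127705]]
```

View pics/w4.png

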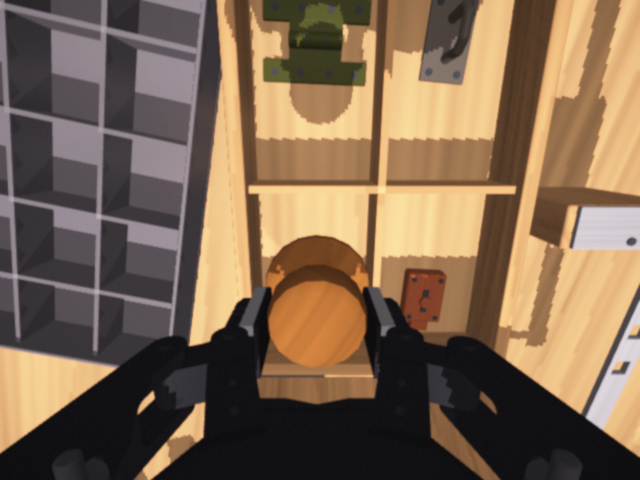

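Divider crossing at (379,187), predicted (381,186), so the bin pose is good. Lowering the knob beside the divider.

Request:
{"fn": "play_rows", "kwargs": {
  "rows": [0,0,0,0.003,-0.001,-0.03,0.03,0,0,0,0,0,-0.03,0.03,0,0,0,0,0,-0.03,0.03,0,0,0,0,0,-0.03,0.03,0,0,0,0,0,-0.02,0.03,0,0,0,0,0,-0.006,0.03,0,0,0,0,0,0,0.03]
}}

```text
clock: 12.8
eef_pos: [0.682, 0.1869, 0.0339]
eef_rot: [[0.207, -0.978, -0.002], [-0.978, -0.207, -0.001], [0.001, 0.002, -1.0]]
contact_force: [0.7, 0.0, 0.1]
gripper_width: 0.0419
finger_force: 61.2
```

Request:
{"fn": "play_rows", "kwargs": {
  "rows": [0,0,0,0,0,0,0.058,0,0,0,0,0,0,0.058,0,0,0,0,0,0,0.058,0,0,0,0,0,0.02,0.058,0,0,0,0,0,0.03,0.058,0,0,0,0,0,0.04,0.058,0,0,0,0,0,0.04,0.07,0,0,0,0,0,0.04,0.085]
}}

```text
clock: 13.47
eef_pos: [0.6829, 0.1883, 0.2065]
eef_rot: [[0.208, -0.978, 0.001], [-0.978, -0.208, 0.0], [-0.0, -0.001, -1.0]]
contact_force: [0.5, 1.3, -0.3]
gripper_width: 0.0796
finger_force: 0.0
```

Request:
{"fn": "play_rows", "kwargs": {
  "rows": [0,0,-5.9,-0.0068,-0.034,0,0.06,0,0,-5.9,-0.0068,-0.034,0,0.06,0,0,-5.9,-0.0068,-0.034,0,0.06,0,0,-5.9,-0.0068,-0.034,0,0.06,0,0,-5.9,-0.0068,-0.034,-0.002,0.06,0,0,-5.9,-0.0068,-0.034,-0.004,0.06,0,0,-5.9,-0.0068,-0.034,-0.004,0.06,0,0,-5.9,-0.0068,-0.034,-0.004,0.06,0,0,-5.9,-0.0068,-0.034,-0.004,0.06,0,0,-5.9,-0.0068,-0.034,-0.004,0.06,0,0,-5.9,-0.0068,-0.034,-0.004,0.06,0,0,-5.9,-0.0068,-0.034,-0.004,0.06]
}}

```text
clock: 14.47
eef_pos: [0.6011, -0.2211, 0.1748]
eef_rot: [[-0.858, -0.514, 0.002], [-0.514, 0.858, -0.0], [-0.001, -0.001, -1.0]]
contact_force: [0.8, 0.3, 0.0]
gripper_width: 0.0601
finger_force: 0.0
```

Request:
{"fn": "play_rows", "kwargs": {
  "rows": [0,0,0,0,0,0,0.06,0,0,0,0,0,0,0.06,0,0,0,0,0,0,0.06]
}}

```text
clock: 14.72
eef_pos: [0.6015, -0.2197, 0.1745]
eef_rot: [[-0.855, -0.518, 0.001], [-0.518, 0.855, -0.0], [-0.001, -0.001, -1.0]]
contact_force: [-0.0, -0.1, 0.1]
gripper_width: 0.0599
finger_force: 0.0
```

```bash
cat >> h.py <<'E'
def rect(im,lo,hi,roi=(0,400,0,640),amin=300):
    h=cv2.cvtColor(im,cv2.COLOR_RGB2HSV); m=cv2.inRange(h,lo,hi); m[:roi[0]]=0; m[roi[1]:]=0; m[:,:roi[2]]=0; m[:,roi[3]:]=0
    m=cv2.morphologyEx(m,cv2.MORPH_CLOSE,np.ones((7,7)))
    cs=[c for c in cv2.findContours(m,0,2)[0] if cv2.contourArea(c)>amin]
    return [(cv2.contourArea(c),)+cv2.minAreaRect(c) for c in cs]
E
python3 - <<'E'
from h import *
s=st(); C=cam('wrist'); im=snap('wrist','w5')
for r in rect(im,(0,130,70),(14,255,255)):
    print(r); box=cv2.boxPoints(r[1:]); W=np.array([back(C,p,.016) for p in box]); print(back(C,r[1],.018), [np.round(W[(i+1)%4]-W[i],4)[:2].tolist()+[round(float(np.degrees(np.arctan2(*(W[(i+1)%4]-W[i])[[1,0]]))),1)] for i in (0,1)])
E
```

```text
t 14.7 pos [ 0.6015 -0.2197  0.1745] yaw_y 121.2 tilt [ 0.001 -0.    -1.   ] F [-0.  -0.1  0.1] w 0.0599 ff 0.0 q6 -56
(513.0, (387.69598388671875, 378.3280029296875), (17.712160110473633, 47.530113220214844), 23.38521957397461)
[ 0.70633077 -0.06669584  0.018     ] [[-0.0566, -0.014, -166.1], [-0.0018, 0.0197, 95.3]]
(321.5, (36.960670471191406, 365.7327575683594), (82.7404556274414, 6.298581600189209), 23.629377365112305)
[ 0.88647086 -0.39436309  0.018     ] [[-0.0084, 0.0003, 178.0], [-0.0015, 0.0822, 91.0]]
(882.0, (260.2117004394531, 377.1678771972656), (46.81879425048828, 51.43233108520508), 19.98310661315918)
[ 0.77608781 -0.18456063  0.018     ] [[-0.0642, -0.0119, -169.5], [-0.0069, 0.0491, 98.0]]
(6870.5, (140.73638916015625, 312.2960510253906), (85.45207977294922, 282.6615295410156), 76.97415924072266)
[ 0.77022062 -0.32449366  0.018     ] [[-0.202, 0.2049, 134.6], [0.0675, 0.0596, 41.5]]
(3098.0, (317.87396240234375, 229.59727478027344), (72.76492309570312, 52.26047134399414), 87.87889862060547)
[ 0.6042341  -0.21633388  0.018     ] [[-0.0261, 0.0398, 123.3], [0.0581, 0.
[... 488 characters left out ...]
01172), 38.65980529785156)
[ 0.39623757 -0.14768509  0.018     ] [[-0.0129, 0.0014, 173.6], [0.0016, 0.0838, 88.9]]
(2970.0, (579.71435546875, 52.395591735839844), (177.37109375, 38.47494888305664), 39.25584030151367)
[ 0.36901627 -0.11219573  0.018     ] [[-0.025, 0.0031, 172.9], [0.0013, 0.1515, 89.5]]
(307.5, (464.55859375, 10.496527671813965), (46.17328643798828, 16.276914596557617), 41.633541107177734)
[ 0.39394196 -0.20983609  0.018     ] [[-0.0108, 0.0022, 168.3], [0.0023, 0.0361, 86.4]]
(30755.5, (108.83966827392578, 121.41172790527344), (262.5705871582031, 203.94546508789062), 84.49958801269531)
[ 0.61518153 -0.41806757  0.018     ] [[-0.0939, 0.1304, 125.8], [0.1784, 0.1108, 31.8]]
```

View pics/w5.png

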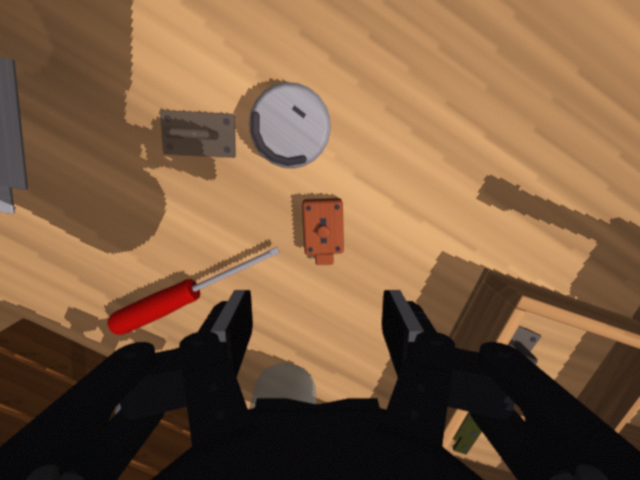

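Catch case centre is at (323,227), square with the fingers, nose down at row 263. The screwdriver tip at (277,250) is close, so I'll go in with narrower fingers, biased away from it. One picture view is left, so I work by numbers from here.

Run:
```python
from h import *
s=telemetry.state(); C=cam('wrist'); p=s['eef_pos'].copy()
for z in (.018,.01): p[2]=z; print(z,proj(C,p))
t=back(C,(323,221),.018); print('shift',t-s['eef_pos']); print(back(C,(277,250),.005)-t, 'staple',back(C,(198,133),.004),'padlock',back(C,(290,124),.026))
print('tool y',s['eef_rot'][:,1])
# staple long-axis angle from plate bolts
a=back(C,(161,130),.004)-back(C,(236,133),.004); print(np.degrees(np.arctan2(a[1],a[0])))
```

```text
0.018 [[316.29195113 225.30557162]]
0.01 [[316.31460855 223.32915949]]
shift [-0.00672882  0.00318869 -0.15650205]
[ 0.05119022 -0.02186948 -0.013     ] staple [ 0.58688202 -0.35266308  0.004     ] padlock [ 0.53744868 -0.28353661  0.026     ]
tool y [-5.18700326e-01  8.54955940e-01 -5.58652527e-04]
-60.95347148540503
```

Request:
{"fn": "play_rows", "kwargs": {
  "rows": [0,0,0,-0.0035,0.0016,0,0.048,0,0,0,-0.0035,0.0016,-0.02,0.048,0,0,0,0,0,-0.035,0.048,0,0,0,0,0,-0.035,0.048,0,0,0,0,0,-0.035,0.048,0,0,0,0,0,-0.03,0.048,0,0,0,0,0,-0.015,0.048,0,0,0,0,0,0,0.048,0,0,0,0,0,0,0.02,0,0,0,0,0,0,0.02,0,0,0,0,0,0,0.02,0,0,0,0,0,0,0.02]
}}

```text
clock: 15.77
eef_pos: [0.5954, -0.216, 0.0055]
eef_rot: [[-0.855, -0.518, 0.003], [-0.518, 0.855, -0.0], [-0.002, -0.001, -1.0]]
contact_force: [-0.5, -0.0, -1.5]
gripper_width: 0.0361
finger_force: 62.3
```

Request:
{"fn": "play_rows", "kwargs": {
  "rows": [0,0,0,0,0,0.01,0.02,0,0,0,0,0,0.03,0.02,0,0,0,0,0,0.04,0.02,0,0,0,0,0,0.04,0.02,0,0,0,0,0,0.04,0.02,0,0,0,0,0,0,0.02]
}}

```text
clock: 16.27
eef_pos: [0.5989, -0.2175, 0.175]
eef_rot: [[-0.855, -0.519, 0.015], [-0.519, 0.855, -0.004], [-0.011, -0.011, -1.0]]
contact_force: [2.6, -0.5, -0.7]
gripper_width: 0.0364
finger_force: 62.5
```

Request:
{"fn": "play_rows", "kwargs": {
  "rows": [0,0,5.9,-0.0016,0.0314,0.001,0.02,0,0,5.9,-0.0016,0.0314,0.001,0.02,0,0,5.9,-0.0016,0.0314,0.001,0.02,0,0,5.9,-0.0016,0.0314,0.001,0.02,0,0,5.9,-0.0016,0.0314,0,0.02,0,0,5.9,-0.0016,0.0314,0,0.02,0,0,5.9,-0.0016,0.0314,0,0.02,0,0,5.9,-0.0016,0.0314,0,0.02,0,0,5.9,-0.0016,0.0314,0,0.02,0,0,5.9,-0.0016,0.0314,0,0.02,0,0,5.9,-0.0016,0.0314,0,0.02,0,0,5.9,-0.0016,0.0314,0,0.02]
}}

```text
clock: 17.27
eef_pos: [0.575, 0.1621, 0.1692]
eef_rot: [[0.213, -0.977, 0.001], [-0.977, -0.213, 0.001], [-0.001, -0.002, -1.0]]
contact_force: [0.6, -0.4, -1.3]
gripper_width: 0.0366
finger_force: 62.4
```

Request:
{"fn": "play_rows", "kwargs": {
  "rows": [0,0,0,0,0,0,0.02,0,0,0,0,0,0,0.02]
}}

```text
clock: 17.43
eef_pos: [0.5751, 0.1623, 0.1688]
eef_rot: [[0.21, -0.978, 0.001], [-0.978, -0.21, 0.001], [-0.001, -0.001, -1.0]]
contact_force: [-0.1, -0.4, -0.8]
gripper_width: 0.0361
finger_force: 62.4
```

Run:
```python
from h import *
s=st(); print('target',b2w(b,[-55,32,15])-s['eef_pos'])
```

```text
t 17.4 pos [0.5751 0.1623 0.1688] yaw_y -167.9 tilt [ 0.001  0.001 -1.   ] F [-0.1 -0.4 -0.8] w 0.0361 ff 62.4 q6 -22
target [[ 0.00119637 -0.00192261 -0.15380978]]
```

Request:
{"fn": "play_rows", "kwargs": {
  "rows": [0,0,0,0.001,-0.002,-0.03,0.02,0,0,0,0,0,-0.03,0.02,0,0,0,0,0,-0.03,0.02,0,0,0,0,0,-0.03,0.02,0,0,0,0,0,-0.02,0.02,0,0,0,0,0,-0.013,0.02,0,0,0,0,0,0,0.02,0,0,0,0,0,0,0.02]
}}

```text
clock: 18.1
eef_pos: [0.5763, 0.1576, 0.015]
eef_rot: [[0.206, -0.979, -0.001], [-0.979, -0.206, -0.0], [0.0, 0.001, -1.0]]
contact_force: [0.8, -0.1, -2.0]
gripper_width: 0.0358
finger_force: 62.9
```

Request:
{"fn": "play_rows", "kwargs": {
  "rows": [0,0,0,0,0,0,0.052,0,0,0,0,0,0,0.052,0,0,0,0,0,0,0.052,0,0,0,0,0,0.02,0.052,0,0,0,0,0,0.04,0.052,0,0,0,0,0,0.04,0.052,0,0,0,0,0,0.04,0.052,0,0,0,0,0,0.04,0.052]
}}

```text
clock: 18.77
eef_pos: [0.5755, 0.1583, 0.1975]
eef_rot: [[0.208, -0.978, 0.0], [-0.978, -0.208, 0.0], [-0.0, -0.0, -1.0]]
contact_force: [0.3, -0.6, -0.4]
gripper_width: 0.0522
finger_force: 0.0
```

Request:
{"fn": "play_rows", "kwargs": {
  "rows": [0,0,1.4,0.0008,-0.036,0,0.05,0,0,1.4,0.0008,-0.036,0,0.05,0,0,1.4,0.0008,-0.036,0,0.05,0,0,1.4,0.0008,-0.036,0,0.05,0,0,1.4,0.0008,-0.036,0,0.05,0,0,1.4,0.0008,-0.036,0,0.05,0,0,1.4,0.0008,-0.036,0,0.05,0,0,1.4,0.0008,-0.036,0,0.05,0,0,1.4,0.0008,-0.036,0,0.05,0,0,1.4,0.0008,-0.036,0,0.05,0,0,1.4,0.0008,-0.036,0,0.05,0,0,1.4,0.0008,-0.036,0,0.05]
}}

```text
clock: 19.77
eef_pos: [0.5852, -0.275, 0.1956]
eef_rot: [[0.483, -0.876, 0.0], [-0.876, -0.483, 0.0], [0.0, -0.001, -1.0]]
contact_force: [1.0, -0.5, 0.6]
gripper_width: 0.05
finger_force: 0.0
```

Request:
{"fn": "play_rows", "kwargs": {
  "rows": [0,0,0,0.001,-0.036,-0.01,0.05,0,0,0,0.001,-0.036,-0.01,0.05,0,0,0,0,0,0,0.05,0,0,0,0,0,0,0.05,0,0,0,0,0,0,0.05]
}}

```text
clock: 20.18
eef_pos: [0.5874, -0.3455, 0.175]
eef_rot: [[0.481, -0.877, -0.0], [-0.877, -0.481, 0.0], [-0.0, 0.0, -1.0]]
contact_force: [0.0, -0.6, 0.5]
gripper_width: 0.05
finger_force: 0.0
```

Run:
```python
from h import *
s=st(); C=cam('wrist'); im=snap('wrist','w6')
print('pred',proj(C,[.587,-.353,.004]),'padlock',proj(C,[.537,-.284,.026]))
h=cv2.cvtColor(im,cv2.COLOR_RGB2HSV); u,v=proj(C,[.587,-.353,.004])[0].astype(int)
m=cv2.inRange(h,(0,0,20),(180,75,170)); m[340:]=0
n,l,stt,cc=cv2.connectedComponentsWithStats(m)
for i in range(1,n):
    if stt[i,4]>400:
        c=np.argwhere(l==i)[:,::-1].astype(np.float32); print(stt[i],cc[i].round(1),cv2.minAreaRect(c), h[l==i].mean(0).round())
print(h[v-60:v+61:8,u-80:u+81:10,1])
```

```text
t 20.2 pos [ 0.5874 -0.3455  0.175 ] yaw_y -151.3 tilt [-0.  0. -1.] F [ 0.  -0.6  0.5] w 0.0500 ff 0.0 q6 43
pred [[320.46140578 214.58313547]] padlock [[331.43294522 304.38494804]]
[ 252    0  139   37 4069] [326.1  14.7] ((321.0, 18.0), (36.0, 138.0), 90.0) [146.  14. 101.]
[   0  147   69   57 2421] [ 28.1 174.2] ((34.0, 175.0), (56.0, 68.0), 90.0) [127.  20.  79.]
[ 302  180   39   66 2463] [320.3 212.4] ((321.0, 212.5), (65.0, 38.0), 90.0) [16. 51. 77.]
[160 206  60  85 596] [188.9 247.4] ((189.2981719970703, 247.63601684570312), (100.14292907714844, 6.381746292114258), 56.02345275878906) [111.  23. 128.]
[   0  262   91   78 5523] [ 40.8 301.2] ((45.0, 300.5), (77.0, 90.0), 90.0) [35. 47. 74.]
[ 295  264   69   68 3527] [330.1 296.4] ((329.0, 297.5), (67.0, 68.0), 90.0) [143.  15. 125.]
[226 289  32  50 664] [240.9 313. ] ((240.23667907714844, 311.5426940917969), (18.552703857421875, 53.033294677734375), 17.35402488708496) [139.  14.  49.]
[377 289  31  51 668] [392.5 313.6] ((392.9944763183594, 312.4298095703125), (52.7285041809082, 21.386106491088867), 77.34745025634766) [14
[... 450 characters left out ...]
128 128 126 128 122  52  60  55 105 126 123 123 125 124 124]
 [126 129 127 127 126 128 125  57  52  50 110 124 124 124 125 123 126]
 [126 128 128 129 127 129 123  51  53  50 116 124 124 124 124 125 128]
 [129 126 127 128 128 127 124  47  50  52 123 124 125 124 123 125 124]
 [129 127 126 125 129 128 124  55  53  49 126 125 124 123 123 125 125]
 [127 127 128 128 129 128 125  24  49  25 125 124 124 123 124 125 125]
 [126 128 125 127 128 128 127 126 132 132 133 133 124 126 126 125 128]
 [127 125 128 129 128 129 127 130 131 131 134 130 129 124 127 124 126]
 [126 129 127 130 124 126 126 133  14  14  14 133 132 128 125 126 126]
 [127 125 126 128 127 130 131  15  13  15  13  12 136 127 127 128 126]]
```

Run:
```python
from h import *
s=telemetry.state(); C=cam('wrist'); print(back(C,(320.3,212.8),.004)-s['eef_pos'])
```

```text
[ 0.00070499 -0.00896335 -0.17150116]
```

Request:
{"fn": "play_rows", "kwargs": {
  "rows": [0,0,0,0.0007,-0.009,-0.02,0.05,0,0,0,0,0,-0.03,0.05,0,0,0,0,0,-0.03,0.05,0,0,0,0,0,-0.03,0.05,0,0,0,0,0,-0.03,0.05,0,0,0,0,0,-0.02,0.05,0,0,0,0,0,0,0.05,0,0,0,0,0,0,0,0,0,0,0,0,0,0,0,0,0,0,0,0,0,0,0,0,0,0,0,0,0,0,0,0,0,0,0]
}}

```text
clock: 21.23
eef_pos: [0.5896, -0.3548, 0.0171]
eef_rot: [[0.482, -0.876, 0.003], [-0.876, -0.482, -0.001], [0.002, -0.002, -1.0]]
contact_force: [-1.0, 0.2, 7.3]
gripper_width: 0.0062
finger_force: 58.8
```

Request:
{"fn": "play_rows", "kwargs": {
  "rows": [0,0,0,0,0,0,0,0,0,0,0,0,0.01,0,0,0,0,0,0,0.03,0,0,0,0,0,0,0.04,0,0,0,0,0,0,0.04,0,0,0,0,0,0,0.04,0,0,0,0,0,0,0,0]
}}

```text
clock: 21.82
eef_pos: [0.5924, -0.3566, 0.186]
eef_rot: [[0.483, -0.876, 0.013], [-0.876, -0.483, -0.006], [0.012, -0.008, -1.0]]
contact_force: [2.2, -1.7, 0.7]
gripper_width: 0.006
finger_force: 58.8
```

Request:
{"fn": "play_rows", "kwargs": {
  "rows": [0,0,-1.4,0,0.037,0,0,0,0,-1.4,0,0.037,0,0,0,0,-1.4,0,0.037,0,0,0,0,-1.4,0,0.037,0,0,0,0,-1.4,0,0.037,0,0,0,0,-1.4,0,0.037,0,0,0,0,-1.4,0,0.037,0,0,0,0,-1.4,0,0.037,0,0,0,0,-1.4,0,0.037,0,0,0,0,-1.4,0,0.037,0,0,0,0,-1.4,0,0.037,0,0,0,0,-1.4,0,0.037,0,0]
}}

```text
clock: 22.82
eef_pos: [0.5881, 0.0914, 0.1757]
eef_rot: [[0.206, -0.978, 0.001], [-0.978, -0.206, 0.001], [-0.0, -0.001, -1.0]]
contact_force: [-0.1, -0.5, -2.5]
gripper_width: 0.0061
finger_force: 58.7
```

Request:
{"fn": "play_rows", "kwargs": {
  "rows": [0,0,0,0,0,0,0,0,0,0,0,0,0,0,0,0,0,0,0,0,0]
}}

```text
clock: 23.07
eef_pos: [0.5883, 0.0897, 0.1752]
eef_rot: [[0.209, -0.978, 0.0], [-0.978, -0.209, 0.0], [-0.0, -0.0, -1.0]]
contact_force: [0.1, -0.6, -0.8]
gripper_width: 0.0061
finger_force: 58.7
```

Run:
```python
from h import *
s=st(); print('target',b2w(b,[-55,-39,26.5])-s['eef_pos'])
c,o,A=C=cam('wrist')
# w4 camera: tcp (.6796,.19,.1805), same yaw
R0=s['eef_rot']; C4=(c,o-s['eef_pos']+np.array([.6796,.19,.1805]),A)
for uv in ((420,80),(463,83)):
    w=back(C4,uv,.012)[:2]-b[:2]; print(np.array([[np.cos(b[2]),np.sin(b[2])],[-np.sin(b[2]),np.cos(b[2])]])@w)
```

```text
t 23.1 pos [0.5883 0.0897 0.1752] yaw_y -168.0 tilt [ 0.  0. -1.] F [ 0.1 -0.6 -0.8] w 0.0061 ff 58.7 q6 -15
target [[ 0.00275337  0.00117228 -0.14865821]]
[-0.03670003 -0.08513611]
[-0.07388991 -0.08281334]
```

Request:
{"fn": "play_rows", "kwargs": {
  "rows": [0,0,0,0.0028,0.001,-0.03,0,0,0,0,0,0,-0.03,0,0,0,0,0,0,-0.03,0,0,0,0,0,0,-0.03,0,0,0,0,0,0,-0.02,0,0,0,0,0,0,-0.009,0,0,0,0,0,0,0,0]
}}

```text
clock: 23.65
eef_pos: [0.5898, 0.0885, 0.0255]
eef_rot: [[0.206, -0.978, -0.004], [-0.978, -0.206, -0.002], [0.001, 0.004, -1.0]]
contact_force: [0.8, -0.0, -0.7]
gripper_width: 0.0063
finger_force: 60.0
```

Request:
{"fn": "play_rows", "kwargs": {
  "rows": [0,0,0,0,0,0,0.04,0,0,0,0,0,0,0.04,0,0,0,0,0,0,0.04,0,0,0,0,0,0.02,0.04,0,0,0,0,0,0.04,0.04,0,0,0,0,0,0.04,0.04,0,0,0,0,0,0.04,0.04,0,0,0,-0.01,-0.02,0.04,0.05,0,0,0,-0.02,-0.03,0,0.05,0,0,0,-0.03,-0.02,0,0.05,0,0,0,-0.03,0,0,0.05,0,0,0,0,0,0,0.05]
}}

```text
clock: 24.65
eef_pos: [0.4978, 0.0206, 0.2032]
eef_rot: [[0.205, -0.979, 0.0], [-0.979, -0.205, 0.001], [-0.001, -0.0, -1.0]]
contact_force: [-0.6, -1.1, -1.3]
gripper_width: 0.0497
finger_force: 0.0
```

Run:
```python
from h import *
s=st(); snap('wrist','w7'); snap('top','top7'); snap('side','s7')
a=cv2.imread('pics/s7.png')[150:390,130:430]; w=cv2.imread('pics/w7.png'); t=cv2.imread('pics/top7.png')[130:350,180:520]
def fitw(i,wd,hh): 
    k=min(wd/i.shape[1],hh/i.shape[0]); o=np.zeros((hh,wd,3),np.uint8); r=cv2.resize(i,None,fx=k,fy=k); o[:r.shape[0],:r.shape[1]]=r; return o
cv2.imwrite('pics/m1.png',np.vstack([np.hstack([fitw(a,400,320),fitw(w,400,320)]),np.hstack([fitw(t,430,280),np.zeros((280,370,3),np.uint8)])]))
k=b2w(b,bar(2.0,110)(330,4))[0]; print('stay knob exp',k,'shift',k-s['eef_pos'])
```

```text
t 24.6 pos [0.4978 0.0206 0.2032] yaw_y -168.2 tilt [ 0.     0.001 -1.   ] F [-0.6 -1.1 -1.3] w 0.0497 ff 0.0 q6 -13
stay knob exp [0.47097436 0.00640167 0.12408129] shift [-0.02685405 -0.01421717 -0.07907341]
```

View pics/m1.png

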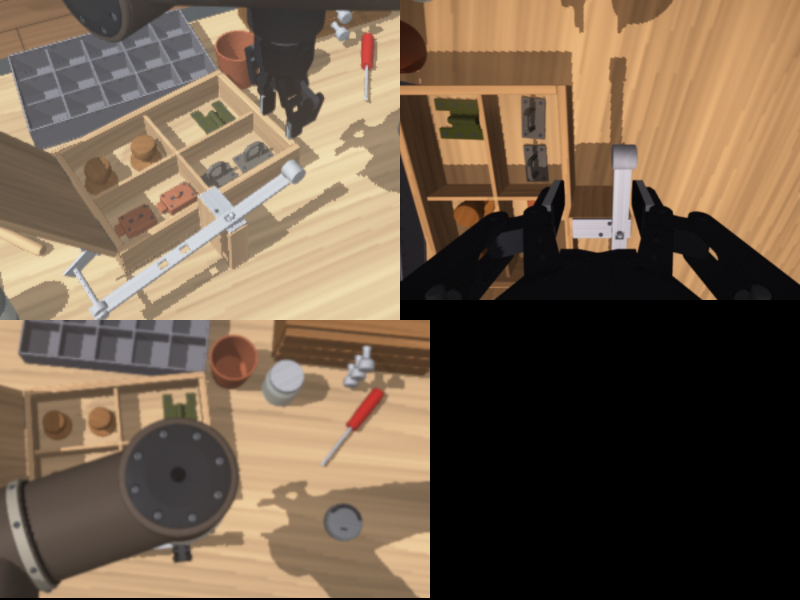

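All three items sit beside their fellows, and only bystanders remain on the counter. Stay knob at about (358,250) in the wrist view. Moving over it.

Request:
{"fn": "play_rows", "kwargs": {
  "rows": [0,0,0,-0.009,-0.005,0,0.06,0,0,0,-0.009,-0.005,0,0.06,0,0,0,-0.009,-0.004,0,0.06,0,0,0,0,0,0,0.06,0,0,0,0,0,0,0.06]
}}

```text
clock: 25.22
eef_pos: [0.4749, 0.0082, 0.2023]
eef_rot: [[0.208, -0.978, 0.0], [-0.978, -0.208, 0.0], [-0.0, -0.0, -1.0]]
contact_force: [-0.0, 0.1, -0.8]
gripper_width: 0.0601
finger_force: 0.0
```

Run:
```python
from h import *
s=st(); C=cam('wrist'); im=snap('wrist','w8')
for th in (2.0,2.03): print('exp knob',proj(C,b2w(b,bar(th,110)(330,18))),b2w(b,bar(th,110)(330,4)))
h=cv2.cvtColor(im,cv2.COLOR_RGB2HSV); m=cv2.inRange(h,(0,0,60),(180,40,255)); m[:150]=0;m[320:]=0;m[:,:260]=0;m[:,380:]=0
for r in range(190,310,6):
    x=np.flatnonzero(m[r]); print(r,(x.min(),x.max(),len(x)) if len(x) else '',end=' | ')
```

```text
t 25.2 pos [0.4749 0.0082 0.2023] yaw_y -168.0 tilt [ 0.  0. -1.] F [-0.   0.1 -0.8] w 0.0601 ff 0.0 q6 -13
exp knob [[322.55878328 257.62440014]] [[0.47097436 0.00640167 0.12408129]]
exp knob [[322.57438459 259.74135604]] [[0.47075458 0.00743561 0.12497104]]
190  | 196  | 202  | 208  | 214  | 220  | 226  | 232  | 238  | 244 (np.int64(305), np.int64(339), 35) | 250 (np.int64(304), np.int64(340), 37) | 256 (np.int64(304), np.int64(341), 38) | 262 (np.int64(304), np.int64(341), 38) | 268 (np.int64(303), np.int64(341), 39) | 274 (np.int64(304), np.int64(341), 38) | 280 (np.int64(305), np.int64(339), 35) | 286 (np.int64(309), np.int64(335), 27) | 292 (np.int64(309), np.int64(335), 27) | 298 (np.int64(309), np.int64(335), 27) | 304 (np.int64(309), np.int64(335), 27) |
```

Request:
{"fn": "play_rows", "kwargs": {
  "rows": [0,0,0,-0.004,-0.001,-0.015,0.06,0,0,0,0,0,-0.03,0.06,0,0,0,0,0,-0.03,0.06,0,0,0,0,0,-0.02,0.06,0,0,0,0,0,0,0.06,0,0,0,0,0,0,0.02,0,0,0,0,0,0,0.02,0,0,0,0,0,0,0.02,0,0,0,0,0,0,0.02,0,0,0,0,0,0,0.02,0,0,0,0,0,0,0.02]
}}

```text
clock: 26.18
eef_pos: [0.4712, 0.0074, 0.1081]
eef_rot: [[0.208, -0.978, 0.001], [-0.978, -0.208, 0.0], [-0.0, -0.001, -1.0]]
contact_force: [-5.0, -1.0, 6.7]
gripper_width: 0.0256
finger_force: 60.7
```

Run:
```python
from h import *
from scipy.optimize import brentq
x=fit((2.0,110)); K=lambda th,h:b2w(b,bar(th,h)(330,4))[0]
p=K(*x)
th0=x[0]
for h in (114,118,122,126,130,135,140): k=K(th0,h); print('up',h,np.round((k-p)*1e3,1)); p=k
for t in np.arange(1.95,-.01,-.1): k=K(t,140); print('%.2f'%t,np.round((k-p)*1e3,1)); p=k
for h in (130,122,116,110): k=K(0,h); print('dn',h,np.round((k-p)*1e3,1)); p=k
```

```text
t 26.2 pos [0.4712 0.0074 0.1081] yaw_y -168.0 tilt [ 0.001  0.    -1.   ] F [-5.  -1.   6.7] w 0.0256 ff 60.7 q6 -13
theta,h [  2.02718982 110.27941995] [array([132.9,  99.5]), array([ 20.8, 110.2])]
up 114 [-0.1  0.6  5.7]
up 118 [-0.2  0.8  6.1]
up 122 [-0.2  0.9  6. ]
up 126 [-0.2  1.   6. ]
up 130 [-0.2  1.1  5.9]
up 135 [-0.3  1.5  7.3]
up 140 [-0.4  1.7  7.2]
1.95 [ 0.7 -3.5 -1.4]
1.85 [ 1.  -4.8 -1.9]
1.75 [ 1.1 -5.1 -1.9]
1.65 [ 1.2 -5.4 -1.9]
1.55 [ 1.2 -5.7 -1.9]
1.45 [ 1.3 -5.9 -1.8]
1.35 [ 1.3 -6.1 -1.7]
1.25 [ 1.3 -6.3 -1.5]
1.15 [ 1.4 -6.4 -1.3]
1.05 [ 1.4 -6.5 -0.9]
0.95 [ 1.4 -6.6 -0.4]
0.85 [ 1.4 -6.6  0.3]
0.75 [ 1.4 -6.5  1.1]
0.65 [ 1.3 -6.3  2.2]
0.55 [ 1.3 -6.   3.4]
0.45 [ 1.2 -5.5  4.9]
0.35 [ 1.  -4.8  6.6]
0.25 [ 0.8 -3.8  8.4]
0.15 [ 0.5 -2.4 10.3]
0.05 [ 0.2 -0.8 12. ]
dn 130 [  1.6  -7.4 -23.5]
dn 122 [  0.9  -4.3 -25.4]
dn 116 [  0.4  -2.  -19.5]
dn 110 [  0.2  -0.8 -19.8]
```

Request:
{"fn": "play_rows", "kwargs": {
  "rows": [0,0,0,0,0.0004,0.005,0.02,0,0,0,0,0.0004,0.006,0.02,0,0,0,-0.0001,0.0005,0.006,0.02,0,0,0,-0.0002,0.0009,0.006,0.02,0,0,0,-0.0002,0.001,0.006,0.02,0,0,0,-0.0003,0.0014,0.007,0.02,0,0,0,-0.0003,0.0015,0.007,0.02,0,0,0,0,0,0,0.02]
}}

```text
clock: 26.85
eef_pos: [0.4696, 0.0149, 0.1514]
eef_rot: [[0.208, -0.978, -0.0], [-0.978, -0.208, 0.002], [-0.002, -0.0, -1.0]]
contact_force: [-4.4, 8.2, -4.8]
gripper_width: 0.0254
finger_force: 59.6
```

Run:
```python
from h import *
x=fit((2.0,138)); K=lambda th,h:b2w(b,bar(th,h)(330,4))[0]
p=K(*x)
ts=list(np.arange(x[0],.32,-.06)[1:])+list(np.linspace(.3,.12,7))+list(np.linspace(.1,0,6))
for i,t in enumerate(ts):
    h=np.interp(t,[1.2,x[0]],[131,x[1]]); k=K(t,h); print(i,'%.2f'%t,np.round((k-p)*1e3,1)); p=k
```

```text
t 26.9 pos [0.4696 0.0149 0.1514] yaw_y -168.0 tilt [-0.     0.002 -1.   ] F [-4.4  8.2 -4.8] w 0.0254 ff 59.6 q6 -14
theta,h [  2.02937827 139.34593581] [array([135.1, 112.6]), array([ 25.4, 138.1])]
0 1.97 [ 0.6 -2.9 -2. ]
1 1.91 [ 0.6 -3.  -2. ]
2 1.85 [ 0.7 -3.1 -2.1]
3 1.79 [ 0.7 -3.2 -2.1]
4 1.73 [ 0.7 -3.3 -2.2]
5 1.67 [ 0.7 -3.3 -2.2]
6 1.61 [ 0.7 -3.4 -2.3]
7 1.55 [ 0.7 -3.5 -2.3]
8 1.49 [ 0.8 -3.5 -2.3]
9 1.43 [ 0.8 -3.6 -2.3]
10 1.37 [ 0.8 -3.7 -2.4]
11 1.31 [ 0.8 -3.7 -2.4]
12 1.25 [ 0.8 -3.8 -2.3]
13 1.19 [ 0.8 -3.8 -2.1]
14 1.13 [ 0.8 -3.8 -1.1]
15 1.07 [ 0.8 -3.8 -1. ]
16 1.01 [ 0.8 -3.9 -0.8]
17 0.95 [ 0.8 -3.9 -0.6]
18 0.89 [ 0.8 -3.9 -0.4]
19 0.83 [ 0.8 -3.9 -0.2]
20 0.77 [ 0.8 -3.9  0.1]
21 0.71 [ 0.8 -3.9  0.5]
22 0.65 [ 0.8 -3.9  0.8]
23 0.59 [ 0.8 -3.8  1.3]
24 0.53 [ 0.8 -3.7  1.8]
25 0.47 [ 0.8 -3.6  2.3]
26 0.41 [ 0.7 -3.4  2.9]
27 0.35 [ 0.7 -3.2  3.6]
28 0.30 [ 0.5 -2.5  3.5]
29 0.27 [ 0.3 -1.4  2.3]
30 0.24 [ 0.3 -1.3  2.5]
31 0.21 [ 0.3 -1.2  2.7]
32 0.18 [ 0.2 -1.1  2.9]
33 0.15 [ 0.2 -1.   3.1]
34 0.12 [ 0.2 -0.8  3.3]
35 0.10 [ 0.1 -0.5  2.3]
36 0.08 [ 0.1 -0.4  2.3]
37 0.06 [ 0.1 -0.3  2.4]
38 0.04 [ 0.1 -0.3  2.5]
39 0.02 [ 0.  -0.2  2.6]
40 0.00 [ 0.  -0.1  2.6]
```

Request:
{"fn": "play_rows", "kwargs": {
  "rows": [0,0,0,0.0006,-0.0029,-0.002,0.02,0,0,0,0.0006,-0.003,-0.002,0.02,0,0,0,0.0007,-0.0031,-0.0021,0.02,0,0,0,0.0007,-0.0032,-0.0021,0.02,0,0,0,0.0007,-0.0033,-0.0022,0.02,0,0,0,0.0007,-0.0033,-0.0022,0.02,0,0,0,0.0007,-0.0034,-0.0023,0.02,0,0,0,0.0007,-0.0035,-0.0023,0.02,0,0,0,0.0008,-0.0035,-0.0023,0.02,0,0,0,0.0008,-0.0036,-0.0023,0.02,0,0,0,0.0008,-0.0037,-0.0024,0.02,0,0,0,0.0008,-0.0037,-0.0024,0.02]
}}

```text
clock: 27.85
eef_pos: [0.4784, -0.0267, 0.1242]
eef_rot: [[0.208, -0.978, -0.0], [-0.978, -0.208, 0.0], [-0.0, 0.0, -1.0]]
contact_force: [-5.0, 0.7, 0.0]
gripper_width: 0.0249
finger_force: 60.3
```

Request:
{"fn": "play_rows", "kwargs": {
  "rows": [0,0,0,0.0008,-0.0038,-0.0023,0.02,0,0,0,0.0008,-0.0038,-0.0021,0.02,0,0,0,0.0008,-0.0038,-0.0011,0.02,0,0,0,0.0008,-0.0038,-0.001,0.02,0,0,0,0.0008,-0.0039,-0.0008,0.02,0,0,0,0.0008,-0.0039,-0.0006,0.02,0,0,0,0.0008,-0.0039,-0.0004,0.02,0,0,0,0.0008,-0.0039,-0.0002,0.02,0,0,0,0.0008,-0.0039,0.0001,0.02,0,0,0,0.0008,-0.0039,0.0005,0.02,0,0,0,0.0008,-0.0039,0.0008,0.02,0,0,0,0.0008,-0.0038,0.0013,0.02]
}}

```text
clock: 28.85
eef_pos: [0.4886, -0.0746, 0.118]
eef_rot: [[0.208, -0.978, -0.0], [-0.978, -0.208, -0.002], [0.002, 0.001, -1.0]]
contact_force: [-1.3, -9.2, -0.6]
gripper_width: 0.0253
finger_force: 60.8
```

Run:
```python
from h import *
x=fit((.6,131)); K=lambda th,h:b2w(b,bar(th,h)(330,4))[0]
p=K(*x)
ts=list(np.arange(x[0],.3,-.05)[1:])+list(np.linspace(.27,.12,6))+list(np.linspace(.1,0,6))
for i,t in enumerate(ts):
    k=K(t,131); print(i,'%.2f'%t,np.round((k-p)*1e3,1)); p=k
```

```text
t 28.9 pos [ 0.4886 -0.0746  0.118 ] yaw_y -168.0 tilt [-0.    -0.002 -1.   ] F [-1.3 -9.2 -0.6] w 0.0253 ff 60.8 q6 -2
theta,h [  0.54317957 130.10770977] [array([ 50.5, 129.9]), array([-62.1, 130.6])]
0 0.49 [ 0.6 -3.   4. ]
1 0.44 [ 0.6 -2.9  2.2]
2 0.39 [ 0.6 -2.8  2.6]
3 0.34 [ 0.6 -2.7  3.1]
4 0.27 [ 0.7 -3.5  5.4]
5 0.24 [ 0.3 -1.3  2.5]
6 0.21 [ 0.3 -1.2  2.7]
7 0.18 [ 0.2 -1.1  2.9]
8 0.15 [ 0.2 -1.   3.1]
9 0.12 [ 0.2 -0.8  3.3]
10 0.10 [ 0.1 -0.5  2.3]
11 0.08 [ 0.1 -0.4  2.3]
12 0.06 [ 0.1 -0.3  2.4]
13 0.04 [ 0.1 -0.3  2.5]
14 0.02 [ 0.  -0.2  2.6]
15 0.00 [ 0.  -0.1  2.6]
```

Request:
{"fn": "play_rows", "kwargs": {
  "rows": [0,0,0,0.0006,-0.003,0.004,0.02,0,0,0,0.0006,-0.0029,0.0022,0.02,0,0,0,0.0006,-0.0028,0.0026,0.02,0,0,0,0.0006,-0.0027,0.0031,0.02,0,0,0,0.0003,-0.0018,0.0027,0.02,0,0,0,0.0004,-0.0017,0.0027,0.02,0,0,0,0.0003,-0.0013,0.0025,0.02,0,0,0,0.0003,-0.0012,0.0027,0.02,0,0,0,0.0002,-0.0011,0.0029,0.02,0,0,0,0.0002,-0.001,0.0031,0.02,0,0,0,0.0002,-0.0008,0.0033,0.02,0,0,0,0,0,0,0.02]
}}

```text
clock: 29.85
eef_pos: [0.4933, -0.0965, 0.1509]
eef_rot: [[0.208, -0.978, 0.0], [-0.978, -0.208, -0.005], [0.005, 0.001, -1.0]]
contact_force: [-1.5, -17.1, -0.3]
gripper_width: 0.0249
finger_force: 60.4
```

Run:
```python
from h import *
x=fit((.12,131)); K=lambda th,h:b2w(b,bar(th,h)(330,4))[0]
p=K(*x)
for t,h in [(.1,130),(.08,129),(.06,128),(.04,128),(.02,127),(.0,127),(-.01,127)]:
    k=K(t,h); print('%.2f'%t,h,np.round((k-p)*1e3,1)); p=k
```

```text
t 29.9 pos [ 0.4933 -0.0965  0.1509] yaw_y -168.0 tilt [ 0.    -0.005 -1.   ] F [ -1.5 -17.1  -0.3] w 0.0249 ff 60.4 q6 0
theta,h [7.77233588e-02 1.29761092e+02] [array([ 24.8, 129. ]), array([-86.5, 146.2])]
0.10 130 [-0.1  0.6 -1.9]
0.08 129 [ 0.2 -0.9 -0.7]
0.06 128 [ 0.2 -0.9 -0.7]
0.04 128 [ 0.1 -0.4  2.5]
0.02 127 [ 0.2 -0.8 -0.6]
0.00 127 [ 0.1 -0.3  2.6]
-0.01 127 [ 0.  -0.1  1.3]
```

Request:
{"fn": "play_rows", "kwargs": {
  "rows": [0,0,0,0.0001,-0.0004,0.0006,0.02,0,0,0,0.0001,-0.0004,0.0006,0.02,0,0,0,0.0001,-0.0004,0.0006,0.02,0,0,0,0.0001,-0.0004,0.0006,0.02,0,0,0,0.0001,-0.0004,0.0006,0.02,0,0,0,0.0001,-0.0004,0.0006,0.02,0,0,0,0,0,0,0.02]
}}

```text
clock: 30.43
eef_pos: [0.4938, -0.0992, 0.1543]
eef_rot: [[0.209, -0.978, 0.0], [-0.978, -0.209, -0.005], [0.005, 0.001, -1.0]]
contact_force: [-0.7, -18.3, 0.4]
gripper_width: 0.0252
finger_force: 60.5
```

Run:
```python
from h import *
x=fit((.05,131)); K=lambda th,h:b2w(b,bar(th,h)(330,4))[0]
p=K(*x)
for t,h in [(0,127),(0,124),(0,121),(0,118),(0,115),(0,112),(0,110)]:
    k=K(t,h); print('%.2f'%t,h,np.round((k-p)*1e3,1)); p=k
```

```text
t 30.4 pos [ 0.4938 -0.0992  0.1543] yaw_y -168.0 tilt [ 0.    -0.005 -1.   ] F [ -0.7 -18.3   0.4] w 0.0252 ff 60.5 q6 1
theta,h [-1.10259002e-02  1.27235606e+02] [array([ 21.1, 127. ]), array([-89.8, 146.9])]
0.00 127 [ 0.  -0.  -2.2]
0.00 124 [ 0.3 -1.6 -9.5]
0.00 121 [ 0.3 -1.3 -9.7]
0.00 118 [ 0.2 -1.  -9.8]
0.00 115 [ 0.2 -0.7 -9.8]
0.00 112 [ 0.1 -0.5 -9.9]
0.00 110 [ 0.  -0.1 -6.6]
```

Request:
{"fn": "play_rows", "kwargs": {
  "rows": [0,0,0,0.0001,-0.0005,0,0.02,0,0,0,0.0001,-0.0005,0,0.02,0,0,0,0,0,0,0.02]
}}

```text
clock: 30.68
eef_pos: [0.4941, -0.1003, 0.1543]
eef_rot: [[0.209, -0.978, 0.0], [-0.978, -0.209, -0.006], [0.006, 0.001, -1.0]]
contact_force: [-0.5, -19.8, 1.6]
gripper_width: 0.0254
finger_force: 60.7
```

Request:
{"fn": "play_rows", "kwargs": {
  "rows": [0,0,0,0.0001,-0.0005,0,0.02,0,0,0,0.0001,-0.0005,0,0.02,0,0,0,0,0,0,0.02]
}}

```text
clock: 30.93
eef_pos: [0.4943, -0.1014, 0.1543]
eef_rot: [[0.209, -0.978, 0.0], [-0.978, -0.209, -0.006], [0.006, 0.001, -1.0]]
contact_force: [-1.3, -19.4, 0.6]
gripper_width: 0.0249
finger_force: 60.5
```

Request:
{"fn": "play_rows", "kwargs": {
  "rows": [0,0,0,0.0001,-0.0005,0,0.02,0,0,0,0.0001,-0.0005,0,0.02,0,0,0,0,0,0,0.02]
}}

```text
clock: 31.18
eef_pos: [0.4943, -0.1015, 0.1539]
eef_rot: [[0.208, -0.978, 0.0], [-0.978, -0.208, -0.004], [0.004, 0.001, -1.0]]
contact_force: [-0.5, -14.1, 0.3]
gripper_width: 0.025
finger_force: 60.5
```

Request:
{"fn": "play_rows", "kwargs": {
  "rows": [0,0,0,0.0001,-0.0005,0,0.02,0,0,0,0.0001,-0.0005,0,0.02,0,0,0,0,0,0,0.02]
}}

```text
clock: 31.43
eef_pos: [0.4943, -0.1017, 0.1535]
eef_rot: [[0.208, -0.978, -0.0], [-0.978, -0.208, -0.003], [0.003, 0.001, -1.0]]
contact_force: [-2.2, -9.0, -1.8]
gripper_width: 0.0248
finger_force: 60.3
```

Run:
```python
from h import *
s=st(); im=snap('side','s9'); S=cam('side')
# flap top face edge fit: score gradients along predicted free/robot-side edges vs theta
g=cv2.GaussianBlur(cv2.cvtColor(im,cv2.COLOR_RGB2GRAY),(3,3),0).astype(float)
gx,gy=cv2.Sobel(g,6,1,0),cv2.Sobel(g,6,0,1)
def P(x,r,n,th): # r along flap, n normal
    return [x,170-r*np.cos(th)+n*np.sin(th),65+r*np.sin(th)+n*np.cos(th)]
def score(A,B):
    t=np.linspace(.05,.95,80)[:,None]; uv=proj(S,b2w(b,np.array(A)*(1-t)+np.array(B)*t)); d=uv[-1]-uv[0]; n=np.array([-d[1],d[0]])/np.hypot(*d)
    u=np.round(uv).astype(int); ok=(u[:,0]>=0)&(u[:,0]<640)&(u[:,1]>=0)&(u[:,1]<480); u=u[ok]
    return np.mean(abs(gx[u[:,1],u[:,0]]*n[0]+gy[u[:,1],u[:,0]]*n[1]))
for th in np.arange(-.04,.2,.02):
    print('%.2f'%th,*[round(score(P(*a,th),P(*c,th))) for a,c in (((-120,60,12),(-120,340,12)),((-120,60,0),(-120,340,0)),((-120,340,12),(120,340,12)),((-120,340,0),(120,340,0)))])
```

```text
t 31.4 pos [ 0.4943 -0.1017  0.1535] yaw_y -168.0 tilt [-0.    -0.003 -1.   ] F [-2.2 -9.  -1.8] w 0.0248 ff 60.3 q6 1
-0.04 58 72 93 6
-0.02 56 91 235 11
0.00 109 59 97 126
0.02 164 61 28 229
0.04 86 81 110 68
0.06 53 135 101 39
0.08 49 88 29 117
0.10 50 48 21 89
0.12 38 41 21 25
0.14 35 45 18 21
0.16 38 50 18 22
0.18 53 43 17 17
```

The force is falling off and the position has stopped at y = -0.1017, so the flap has landed gently. Lowering the bar around its pivot.

Request:
{"fn": "play_rows", "kwargs": {
  "rows": [0,0,0,0.0002,-0.0008,-0.005,0.02,0,0,0,0.0002,-0.0008,-0.005,0.02,0,0,0,0.0001,-0.0007,-0.005,0.02,0,0,0,0.0001,-0.0006,-0.005,0.02,0,0,0,0.0001,-0.0005,-0.005,0.02,0,0,0,0,0,0,0.02]
}}

```text
clock: 31.98
eef_pos: [0.4951, -0.1052, 0.1281]
eef_rot: [[0.208, -0.978, -0.0], [-0.978, -0.208, -0.003], [0.003, 0.001, -1.0]]
contact_force: [-3.0, -10.2, 2.0]
gripper_width: 0.0251
finger_force: 61.8
```

Run:
```python
from h import *
fit((0,120)); s=telemetry.state()
im=snap('side','s10'); S=cam('side')
h=(s['eef_pos'][2]+.0172-.004-.110)/.33*100+110; B=bar(0,h)
for n,d in (('near',100),('mid',135.4),('end',212.6)): print(n,proj(S,b2w(b,B(d,2.5)))[0].round(1))
# holes: dark spots on bright bar along its line
hs=cv2.cvtColor(im,cv2.COLOR_RGB2HSV)
for d in range(85,230,2):
    u,v=np.round(proj(S,b2w(b,B(d,2.5)))[0]).astype(int); print(d,hs[v,u,1:].tolist(),end=' ')
```

```text
t 32.0 pos [ 0.4951 -0.1052  0.1281] yaw_y -168.0 tilt [-0.    -0.003 -1.   ] F [ -3.  -10.2   2. ] w 0.0251 ff 61.8 q6 1
theta,h [-7.15875238e-02  1.16664163e+02] [array([ 17.5, 116.9]), array([-94.5, 128.9])]
near [304.1 308.3]
mid [319. 298.]
end [350.2 276.6]
85 [5, 236] 87 [6, 236] 89 [8, 236] 91 [10, 211] 93 [9, 196] 95 [3, 243] 97 [10, 197] 99 [6, 159] 101 [6, 128] 103 [9, 178] 105 [6, 237] 107 [5, 237] 109 [6, 237] 111 [6, 237] 113 [6, 237] 115 [6, 237] 117 [5, 237] 119 [6, 237] 121 [5, 237] 123 [6, 237] 125 [1, 215] 127 [36, 196] 129 [77, 169] 131 [77, 165] 133 [77, 173] 135 [77, 166] 137 [71, 182] 139 [16, 186] 141 [6, 238] 143 [6, 237] 145 [5, 237] 147 [6, 237] 149 [6, 237] 151 [6, 237] 153 [5, 237] 155 [6, 238] 157 [5, 236] 159 [6, 237] 161 [5, 236] 163 [6, 238] 165 [5, 236] 167 [6, 237] 169 [6, 236] 171 [6, 236] 173 [5, 237] 175 [5, 236] 177 [5, 236] 179 [7, 235] 181 [6, 236] 183 [6, 236] 185 [5, 236] 187 [7, 235] 189 [5, 235] 191 [7, 234] 193 [5, 235] 195 [6, 237] 197 [7, 235] 199 [5, 235] 201 [7, 232] 203 [7, 211] 205 [36, 201] 207 [81, 160] 209 [80, 163] 211 [85, 190] 213 [85, 190] 215 [36, 168] 217 [7, 230] 219 [7, 235] 221 [6, 236] 223 [7, 234] 225 [7, 235] 227 [7, 233] 229 [7, 234]
```

The mid and end holes show where expected (bias of about 1 px), and the pin's glint is inside the near hole. Lowering on.

Request:
{"fn": "play_rows", "kwargs": {
  "rows": [0,0,0,0.0001,-0.0005,-0.005,0.02,0,0,0,0.0001,-0.0004,-0.005,0.02,0,0,0,0,-0.0003,-0.005,0.02,0,0,0,0,-0.0002,-0.005,0.02,0,0,0,0,-0.0001,-0.005,0.02,0,0,0,0,0,-0.004,0.02,0,0,0,0,0,0,0.02,0,0,0,0,0,0,0.02]
}}

```text
clock: 32.7
eef_pos: [0.4954, -0.1067, 0.0995]
eef_rot: [[0.208, -0.978, 0.0], [-0.978, -0.208, -0.003], [0.003, 0.0, -1.0]]
contact_force: [-2.1, -11.9, 0.7]
gripper_width: 0.025
finger_force: 63.2
```

Run:
```python
from h import *
fit((0,112)); im=snap('side','s11'); S=cam('side')
print('pin top',proj(S,b2w(b,[-190,20,119.5])))
g=cv2.cvtColor(im,cv2.COLOR_RGB2GRAY); print(g[296:318,292:318])
```

```text
t 32.7 pos [ 0.4954 -0.1067  0.0995] yaw_y -168.0 tilt [ 0.    -0.003 -1.   ] F [ -2.1 -11.9   0.7] w 0.0250 ff 63.2 q6 2
theta,h [-5.66126085e-02  1.08764891e+02] [array([ 17.5, 108.8]), array([-95. , 110.7])]
pin top [[304.39172992 308.81452801]]
[[226 227 227 227 225 195 150 135 136 136 138 139 137 138 138 131 130 133
  136 139 140 142 142 140 138 137]
 [225 226 226 227 227 225 191 143 138 139 138 137 137 133 129 132 135 139
  140 140 141 142 140 138 150 168]
 [226 225 226 226 227 226 224 185 140 137 136 134 131 132 134 137 139 141
  142 142 140 138 142 154 206 232]
 [225 226 225 225 226 227 227 224 169 132 132 131 132 136 139 140 141 142
  141 139 138 152 185 206 227 228]
 [223 225 226 224 225 226 227 227 228 160 133 135 139 140 141 142 141 140
  140 150 169 207 231 225 184 196]
 [225 223 224 225 225 226 226 227 228 237 162 141 141 142 141 139 138 139
  154 206 232 232 228 183 149 167]
 [226 224 223 226 225 225 226 227 227 226 224 150 143 140 136 137 150 168
  205 232 232 230 217 160 152 156]
 [227 225 224 223 225 225 224 225 227 226 225 194 148 138 146 155 206 231
  230 232 231 
[... 847 characters left out ...]
78 238 231
  231 226 220 183 147 154 159 159]
 [235 228 228 230 231 231 231 205 156 159 219 224 201 139 161 152 217 229
  224 182 146 154 157 159 159 160]
 [226 230 232 232 232 232 231 229 190 166 202 187 175 176 211 231 226 204
  182 146 151 159 160 160 160 161]
 [231 232 232 232 231 230 229 230 228 206 202 198 216 239 226 220 181 146
  148 152 170 174 157 161 162 159]
 [232 232 231 231 230 229 229 230 229 228 205 215 230 224 182 143 145 149
  153 176 224 223 170 160 159 158]
 [231 231 230 229 229 229 230 229 230 230 231 226 220 180 144 142 149 171
  176 224 225 230 229 153 154 151]
 [230 229 229 229 229 229 230 230 231 230 224 180 144 145 146 164 175 226
  226 225 221 235 132 141 148 145]]
```

The pin is through the near hole (bright top at (303,311) with the dark hole around it). I'll ease off the remaining load and seat the bar before releasing.

Request:
{"fn": "play_rows", "kwargs": {
  "rows": [0,0,0,0.0001,-0.0005,-0.001,0.02,0,0,0,0.0001,-0.0005,-0.001,0.02,0,0,0,0.0001,-0.0005,0,0.02,0,0,0,0.0001,-0.0004,0,0.02,0,0,0,0,0,0,0.02,0,0,0,0,0,0,0.02]
}}

```text
clock: 33.25
eef_pos: [0.4955, -0.1068, 0.0974]
eef_rot: [[0.208, -0.978, 0.0], [-0.978, -0.208, -0.001], [0.0, 0.0, -1.0]]
contact_force: [-2.6, -4.9, 0.5]
gripper_width: 0.0256
finger_force: 63.1
```

Position holds at y = -0.1068 and the load has fallen to 5 N, so the flap is on the rim. Releasing and retreating straight up.

Request:
{"fn": "play_rows", "kwargs": {
  "rows": [0,0,0,0,0,0,0.06,0,0,0,0,0,0,0.06,0,0,0,0,0,0,0.06,0,0,0,0,0,0,0.06,0,0,0,0,0,0.02,0.06,0,0,0,0,0,0.04,0.06,0,0,0,0,0,0.04,0.06,0,0,0,0,-0.01,0.03,0.06,0,0,0,0,-0.03,0,0.06,0,0,0,0,-0.03,0,0.06,0,0,0,0,-0.03,0,0.06,0,0,0,0,0,0,0.06]
}}

```text
clock: 34.25
eef_pos: [0.4956, -0.2097, 0.2275]
eef_rot: [[0.206, -0.979, 0.001], [-0.979, -0.206, -0.001], [0.001, -0.001, -1.0]]
contact_force: [1.0, -0.5, 1.2]
gripper_width: 0.0602
finger_force: 0.0
```

Run:
```python
from h import *
st(); im=snap('side','s12'); S=cam('side'); g=cv2.cvtColor(im,cv2.COLOR_RGB2GRAY)
print(g[303:318,296:313])
hs=cv2.cvtColor(im,cv2.COLOR_RGB2HSV); B=bar(0,110)
for d in range(85,345,3):
    u,v=np.round(proj(S,b2w(b,B(d,2.5)))[0]).astype(int); print(d,hs[v,u,1:].tolist(),end=' ')
print()
g2=cv2.GaussianBlur(g,(3,3),0).astype(float); gx,gy=cv2.Sobel(g2,6,1,0),cv2.Sobel(g2,6,0,1)
P=lambda x,r,n,th:[x,170-r*np.cos(th)+n*np.sin(th),65+r*np.sin(th)+n*np.cos(th)]
def score(A,C):
    t=np.linspace(.05,.95,80)[:,None]; uv=proj(S,b2w(b,np.array(A)*(1-t)+np.array(C)*t)); d=uv[-1]-uv[0]; n=np.array([-d[1],d[0]])/np.hypot(*d); u=np.round(uv).astype(int)
    return round(np.mean(abs(gx[u[:,1],u[:,0]]*n[0]+gy[u[:,1],u[:,0]]*n[1])))
for th in np.arange(-.04,.1,.01): print('%.2f'%th,score(P(-120,60,12,th),P(-120,340,12,th)),score(P(-120,340,12,th),P(120,340,12,th)),score(P(-120,340,0,th),P(120,340,0,th)))
```

```text
t 34.2 pos [ 0.4956 -0.2097  0.2275] yaw_y -168.1 tilt [ 0.001 -0.001 -1.   ] F [ 1.  -0.5  1.2] w 0.0602 ff 0.0 q6 14
[[211 210 209 211 212 212 209 175 133 124 127 127 157 190 217 218 218]
 [207 211 209 211 211 212 212 209 174 133 148 156 217 218 218 217 217]
 [206 207 211 209 209 211 211 204 208 175 186 217 218 217 217 219 218]
 [209 207 209 211 210 208 200 169 214 217 218 218 217 218 218 218 217]
 [212 208 206 209 211 209 175 198 214 217 218 217 218 218 216 216 216]
 [212 211 207 208 210 213 212 213 192 212 217 218 217 216 216 216 216]
 [209 212 211 213 216 212 199 199 156 212 200 216 216 216 216 217 217]
 [208 211 215 208 210 187 232 226 197 152 141 214 207 217 217 218 218]
 [214 217 216 168 162 145 226 238 202 133 139 196 165 217 218 217 209]
 [218 218 218 205 145 169 201 208 182 124 137 147 218 217 211 204 164]
 [218 218 218 215 187 203 183 169 150 135 160 189 216 208 164 131 132]
 [218 217 216 215 213 168 178 168 178 184 216 211 201 163 132 135 155]
 [216 215 214 216 215 213 167 156 232 214 204 163 132 133 136 159 209]
 [215 215 215 214 215 216 218 216 208 182 146 130 137 155 
[... 759 characters left out ...]
38 [11, 217] 241 [8, 217] 244 [8, 218] 247 [9, 218] 250 [9, 218] 253 [8, 218] 256 [8, 218] 259 [8, 217] 262 [11, 218] 265 [8, 218] 268 [9, 217] 271 [8, 218] 274 [8, 218] 277 [9, 218] 280 [7, 218] 283 [9, 218] 286 [9, 218] 289 [9, 218] 292 [9, 219] 295 [8, 218] 298 [9, 218] 301 [9, 219] 304 [9, 219] 307 [9, 218] 310 [11, 216] 313 [9, 176] 316 [9, 190] 319 [9, 219] 322 [8, 224] 325 [8, 233] 328 [9, 234] 331 [8, 229] 334 [8, 222] 337 [10, 205] 340 [11, 194] 343 [3, 157] 
-0.04 58 92 7
-0.03 61 187 7
-0.02 55 230 12
-0.01 45 184 42
0.00 109 94 124
0.01 163 28 211
0.02 165 28 224
0.03 125 66 150
0.04 87 109 65
0.05 62 124 19
0.06 54 102 39
0.07 53 62 79
0.08 54 30 116
0.09 56 20 122
0.10 54 21 89
```

The pin's bright top is at (303,311) inside the near hole, the bar is seated level, and the flap edges match where it landed. The robot is clear, so I'm handing in.

Request:
{"fn": "play_rows", "kwargs": {
  "rows": [0,0,0,0,0,0,0.06,0,0,0,0,0,0,0.06,0,0,0,0,0,0,0.06,0,0,0,0,0,0,0.06]
}}

```text
clock: 34.63
eef_pos: [0.4956, -0.2056, 0.2273]
eef_rot: [[0.209, -0.978, 0.0], [-0.978, -0.209, 0.0], [0.0, -0.0, -1.0]]
contact_force: [0.5, 0.4, 0.2]
gripper_width: 0.0604
finger_force: 0.0
```

Run:
```python
from h import *
print(order.close_job())
```

```text
the job is handed in; nothing more can be done
None
```

I handed the job in at about 35 s, and no verdict came back: the knob, catch and staple are in with their fellows (no hinge was on the counter), and the flap is down with the near hole over the pin, checked at the end by force and image readings only.

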